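# Load, clamp and lock a row of sample tins in the shaker cradle

## Robot

A 6-joint arm with a two-finger parallel gripper is mounted at the origin on the work surface. World frame = base frame: x ahead of the robot, y to its left, z up, the work surface at z = 0. Lengths are in m, angles in degrees, forces in N, time in s.
With the tool pointing down it reaches from about 0.3 to 0.75 m from the base axis. Payload 8.5 kg.
Tool frame: the origin (TCP) lies between the finger pads; the fingertips stand 17 mm ahead of it and the grasp point (between the pads) lies 2 mm behind it (env.tip_reach is the distance from the TCP to the fingertips, in m); z points along the fingers, y is the line along which they close (so a half turn about z gives the same grasp; the last joint's range is limited). The gripper opens to 85 mm and grips with 20 to 120 N. Pads are 22 mm wide; open, the fingers measure 114 mm over their backs; the gripper's body (76 mm by 85 mm) begins 54 mm behind the grasp point. The pads swing forward as they close: fully open they stand 13 mm farther back than shut.
Start: joints at [-80.117, 21.807, 74.336, -0, 83.858, -12.336], TCP at [0.208, -0.509, 0.248] pointing down, gripper open.
Joint ranges: [-178.18, 178.18], [-50.72, 133.34], [12.68, 142.11], [-81.47, 261.47], [9.98, 163.14], [-165.26, 165.26]. Speed limits (degrees/s): [136.94, 136.94, 180, 180, 180, 180].

## Interface

Orientations are given as a 3x3 rotation matrix whose columns are the frame's x, y, z axes.
In Python, from rig import env, viewer gives the robot as it stands.
- The arm moves only by the tool move_arm, never from a script. Its argument "motion" is a list of rows, each a list of 2 entries, a list of its own where there are three numbers: the shift along the tool's x, y, z normalised to -1 to 1, where 1 is 50 mm, then the turn, a rotation vector about the tool's x, y, z normalised to -1 to 1, where 1 is 8 degrees. A call has 1 to 20 rows; each row shifts and turns the commanded pose from where the row before left it, along the tool's axes as they then stand; what a row does not reach is not made up. A row lasts 1/10 s, in which the tool goes at most 50 mm and 8.59 degrees, less where a joint would pass 70% of its speed; a pose out of reach is approached as far as the arm can. A call with a number of a shift or a turn outside -1 to 1 is refused whole. A call with a gripper value outside its range is refused whole. "claw" is the closure, from 0 (fully open) to 1 (shut), set as the call begins (left out, the last holds). The fingers move at their own pace and stop on an object; "force" is the grip in N (left out, the last holds). Time passes only in rows, so rows that do not move let the fingers close. It gives the time, the measured TCP pose, the force, the opening and the grip force at its end, in the units of the state.
- env.observe(): the state, without advancing time (a new reading comes with each control period).
- viewer.get_image(name): name is "scene" or "top" or "wrist"; returns a dict with "frame" (480x640x3 uint8, red, green, blue), "depth" (480x640 float32, m along the optical axis (not along the pixel's ray), 0 where there is no reading), "fx", "fy", "cx", "cy" (pixels), "eye" and "attitude" of the camera in the world; the wrist camera has in their place "T_tool_cam" (4x4, takes a point from camera to tool coordinates, whose origin is the TCP and whose axes are the flange's). Camera axes: x right, y up, looking along -z (the intrinsics and any distortion apply to the point x, -y, -z); pixel columns grow to the right and rows downward; lengths in m; the calibration is good to about 2 mm. A picture is of the moment at which its call begins: read the wrist's pose just before it.
- env.close_job(): hands the job in; it is judged then, once.
The state is a dict: "time_s": time; "q": joint angles; "qvel": joint speeds; "joint_efforts": joint torques, N m; "position": TCP position; "tool_rot": TCP orientation; "ft_force": force on the tool from outside, world axes, zero at the start; "wrist_torque": the same for the moment, N m; "grip_width": finger opening in m; "gripper_force": force on a finger pad.
Only numpy, scipy, OpenCV 4.12 (cv2) and the standard library are available. Lean on these libraries where they do the work, as an engineer would, in place of code of your own. Each camera call takes 0.05 s, during which the arm holds its last target. There are 200 camera calls.

## Task

Stand all the square blue-lidded tins upright in one close, straight row along the taped lane in front of the shaker cradle, then push the row as one block into the cradle until the last tin is just flush with the mouth. Slide the clamp jaw up against the row so that the tins stand close together with no gap at the jaw, then drive the red lock pin fully down with the mallet and stand the mallet back on its mat. Leave everything else on the table where it is.

Things in the scene. Friction and masses are not known exactly. Their poses are not given: they have to be found in the camera images.
- mouth (a point): centre of the open mouth of the grey shaker cradle, on the table surface (yellow line). Local +y points straight into the channel, x across, z up. The cradle is fixed; its walls, 35 mm high and 72 mm apart inside, run from y = 0 to 400 mm; the tins slide on the bare table. In front, the wall ends flare out to about 110 mm apart over y = -38 to 0.
- guard (a point): front end of the guard over the channel, midway between its two steel bars, 50 mm inside the mouth and 105 mm above the table. The bars (10 mm thick, at x = +-22 mm of the channel) run from here to the channel's far end, so that tins cannot be put in from above.
- lane (a point): centre of the loading lane on the table, 245 mm in front of the mouth, axes as the mouth's: two blue tapes 84 mm apart, 410 mm long, in line with the channel.
- jaw_face (a point): centre of the flat face of the orange clamp jaw in the channel, 42.5 mm above the table, the face that looks towards the mouth; the jaw is 64 mm wide and 60 mm high
- jaw_grip (a point): centre of the black grip of the clamp jaw, above the guard bars, 141 mm above the table: a block 40 mm across the channel, 24 mm along it, 34 mm high, on a stem through the slot between the bars; it slides along the channel with the jaw (12 mm behind the jaw face)
- jaw (a joint): how far the clamp jaw has been slid towards the mouth, 0 to 0.20 m; at 0 its face is 360 mm inside the mouth. Friction about 3 N; it stays where it is left
- pin_top (a point): centre of the top of the red head (34 mm across) of the sprung vertical lock pin in a dark block (50 x 50 x 70 mm high) beside the cradle, at x = 95, y = 50 mm from the mouth; the top is 105 mm above the table when the pin is up
- pin (a joint): how far the lock pin has been driven down: 0 up, 0.020 m fully down. Needs about 7 N; stays where it is driven
- mallet_head (a point): centre of the black mallet head with yellow band: an upright cylinder 56 mm across and 70 mm high whose two flat faces (top and bottom) are the striking faces; the mallet stands on one of them, so the centre is 35 mm above what it stands on. Local z is the head's axis, local x points along the handle. Mallet mass 0.34 kg
- mallet_grip (a point): point on the handle's axis, 62 mm from the head's centre and at the same height: the place to grip. The handle is a level wooden bar 26 mm wide and 24 mm high that reaches from the head to 165 mm from its centre; its local x runs along the handle, away from the head
- mat (a point): centre of the top of the black rubber mat of the mallet, 130 mm (x) by 230 mm (y), 3 mm thick, fixed to the table
- tin1_mid (a point): centre (half-way up, 42.5 mm above its underside) of a square tin: body 60 x 60 x 72 mm high, round blue lid 50 mm across on top (85 mm in all), about 0.18 kg; it may be absent (None). Local x and y along its sides, z up
- tin2_mid (a point): centre (half-way up, 42.5 mm above its underside) of a square tin: body 60 x 60 x 72 mm high, round blue lid 50 mm across on top (85 mm in all), about 0.18 kg; it may be absent (None). Local x and y along its sides, z up
- tin3_mid (a point): centre (half-way up, 42.5 mm above its underside) of a square tin: body 60 x 60 x 72 mm high, round blue lid 50 mm across on top (85 mm in all), about 0.18 kg; it may be absent (None). Local x and y along its sides, z up
- tin4_mid (a point): centre (half-way up, 42.5 mm above its underside) of a square tin: body 60 x 60 x 72 mm high, round blue lid 50 mm across on top (85 mm in all), about 0.18 kg; it may be absent (None). Local x and y along its sides, z up
- tin5_mid (a point): centre (half-way up, 42.5 mm above its underside) of a square tin: body 60 x 60 x 72 mm high, round blue lid 50 mm across on top (85 mm in all), about 0.18 kg; it may be absent (None). Local x and y along its sides, z up
- tub: small open white tub, a bystander to be left alone; origin at the centre of its underside
- roundcan: round light-grey paint can, 84 mm across, 110 mm high, a bystander to be left alone; origin at the centre of its underside
- jar: small round jar with blue lid, a bystander to be left alone; origin at the centre of its underside
- stick: wooden stirring stick, a bystander to be left alone; origin at the centre of its underside
- brush: paint brush, a bystander to be left alone; origin at the centre of its underside
- board: green sample board, a bystander to be left alone; origin at the centre of its underside

How it is judged:
By the outcome, as a careful person would: the job done as asked, in the order asked, and still so for the second after the job is handed in, with the robot touching nothing.
Of tin1, tin2, tin3, tin4, tin5 only 3 to 5 are there at a start; the rules pass over those that are not, and their reading is None.
At some moment in a run one of tin1, tin2, tin3, tin4, tin5 may be knocked a few centimetres aside while the robot is not near it.
It also fails if it takes over 210 s, if anything falls off the work surface, if the arm or the gripper's body presses on something with over 40 N, if the wrist force passes 120 N, or if a joint passes its speed limit or range.

## Working session

There is one attempt and no reset: what is moved stays moved. The work goes in short steps, Python scripts to look and compute and a tool call to move; the robot and the scene stay as the last step left them, time stands still between calls to the robot, and variables do not carry over. Pictures are saved under pics/ and viewed, at most 14 in all, crops included, and the job is handed in when it is done.

Besides the shell and the picture viewer there is one more tool, called as name([rows], argument=value, ...), one row to a line, values as JSON. move_arm: Moves the arm, as the interface text tells. Scaled input: -1 to 1 covers 50 mm each way for a shift and 8 degrees each way for a turn. Its arguments: {"type":"object","properties":{"motion":{"type":"array","items":{"type":"array"}},"claw":{"type":"number"},"force":{"type":"number"}},"required":["motion"]}

```bash
ls; mkdir -p pics; python3 - <<'E'
from rig import env, viewer
import cv2
for n in ("top","scene"):
    im=viewer.get_image(n)
    cv2.imwrite(f"pics/{n}0.png",im["frame"][:,:,::-1])
    print(n,im["fx"],im["fy"],im["cx"],im["cy"],im["eye"],im["attitude"],[k for k in im])
o=env.observe();print(o["position"],o["tool_rot"],o["time_s"],env.tip_reach)
E
```

```text
pics
top 445.14045012076303 445.14045012076303 316.32226946025185 236.2805820843474 [0.53207482 0.05057627 1.10497007] [[ 0.03006377  0.99611824 -0.08273218]
 [-0.99952766  0.02943217 -0.0088436 ]
 [-0.00637428  0.08295898  0.99653258]] ['frame', 'depth', 'fx', 'fy', 'cx', 'cy', 'eye', 'attitude']
scene 514.4575370646619 514.4575370646619 316.8609585941829 245.94158154816017 [1.6073667  0.28438924 0.79680335] [[-0.20387504 -0.53841905  0.81764289]
 [ 0.97874949 -0.0933207   0.18259432]
 [-0.02200926  0.83749399  0.54600313]] ['frame', 'depth', 'fx', 'fy', 'cx', 'cy', 'eye', 'attitude']
[ 0.20794063 -0.50892655  0.24777795] [[ 9.25753297e-01  3.78128005e-01 -2.13003266e-04]
 [ 3.78127955e-01 -9.25752453e-01  1.28238631e-03]
 [ 2.87717880e-04 -1.26771584e-03 -9.99999155e-01]] 0.1 0.017
```

View pics/top0.png

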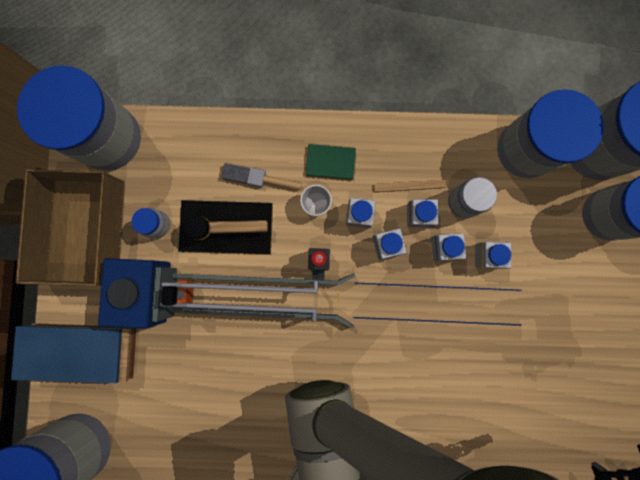

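View pics/scene0.png

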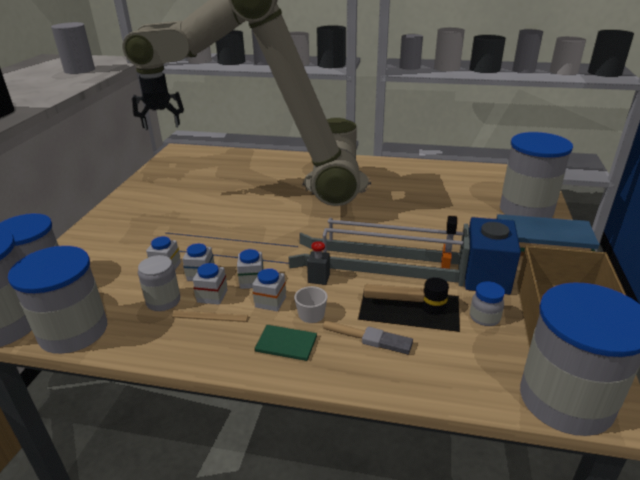

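The top view shows five tins around (362,211), (425,211), (391,244), (452,247) and (498,255). The tapes run from x=355 to x=521 at rows ~287 and ~321, the pin head is at (319,258), and the mallet head is at ~(195,228) with its handle pointing right. The scene view agrees, and all the tins are upright.

```bash
cat > h.py <<'E'
from rig import env, viewer
import numpy as np, cv2
def cam(n):
    o=env.observe(); im=viewer.get_image(n)
    if n=="wrist":
        T=np.eye(4);T[:3,:3]=o["tool_rot"];T[:3,3]=o["position"];T=T@im["T_tool_cam"]
        im["eye"],im["attitude"]=T[:3,3],T[:3,:3]
    return im
def ray(im,uv,z):
    uv=np.atleast_2d(uv).astype(float)
    d=np.c_[(uv[:,0]-im["cx"])/im["fx"],-(uv[:,1]-im["cy"])/im["fy"],-np.ones(len(uv))]@np.array(im["attitude"]).T
    return im["eye"]+d*((z-im["eye"][2])/d[:,2])[:,None]
def proj(im,p):
    c=(np.atleast_2d(p)-im["eye"])@np.array(im["attitude"])
    return np.c_[im["cx"]+im["fx"]*c[:,0]/-c[:,2], im["cy"]-im["fy"]*c[:,1]/-c[:,2]]
def blobs(im,lo,hi,amin,amax=1e9):
    hsv=cv2.cvtColor(im["frame"],cv2.COLOR_RGB2HSV)
    m=cv2.inRange(hsv,np.array(lo),np.array(hi))
    n,l,s,c=cv2.connectedComponentsWithStats(m)
    return [(c[i],s[i],l==i) for i in range(1,n) if amin<=s[i,4]<=amax]
BLUE=((105,120,60),(125,255,255))
E
python3 - <<'E'
from h import *
im=cam("top")
for c,s,m in blobs(im,*BLUE,15): 
    z=0.085
    print(c.round(1),s,ray(im,c,z)[0].round(4), ray(im,c,0)[0].round(3) , np.median(im["depth"][m]).round(3))
for c,s,m in blobs(im,(0,170,110),(6,255,255),10): print("red",c.round(1),s,ray(im,c,.105)[0].round(4))
for p in [(356,284),(521,290),(354,318),(521,324.5)]: print("tape",ray(im,p,0)[0].round(4))
E
```

```text
[ 60.  106.9] [  17   66   88   83 5690] [0.9058 0.6749 0.085 ] [0.937 0.727 0.   ] 0.919
[630.9 116. ] [ 619   82   21   70 1067] [ 0.921  -0.6681  0.085 ] [ 0.953 -0.728  0.   ] 0.909
[565.8 125.4] [ 529   90   75   72 4277] [ 0.8943 -0.5159  0.085 ] [ 0.924 -0.563  0.   ] 0.939
[633.  202.6] [624 177  16  53 608] [ 0.7161 -0.6672  0.085 ] [ 0.731 -0.727  0.   ] 0.945
[361.4 210.6] [351 201  21  21 339] [ 0.6792 -0.0425  0.085 ] [ 0.692 -0.05   0.   ] 1.027
[425.9 210.9] [416 201  21  21 348] [ 0.683  -0.1911  0.085 ] [ 0.696 -0.211  0.   ] 1.026
[145.  220.8] [132 208  27  26 551] [0.6408 0.4567 0.085 ] [0.65  0.491 0.   ] 1.033
[391.3 242.9] [381 233  21  21 348] [ 0.6065 -0.1127  0.085 ] [ 0.613 -0.126  0.   ] 1.02
[453. 246.] [443 236  22  21 359] [ 0.6037 -0.254   0.085 ] [ 0.61  -0.279  0.   ] 1.019
[499.5 254.3] [489 244  22  21 360] [ 0.5878 -0.3602  0.085 ] [ 0.592 -0.394  0.   ] 1.016
[126.  292.7] [  99  259   53   69 2441] [0.4747 0.4898 0.085 ] [0.47  0.526 0.   ] 0.97
[ 65.6 354.3] [  12  327  108   55 4746] [0.3328 0.6173 0.085 ] [0.316 0.665 0.   ] 1.019
[ 26.4 464.4] [   0  446   61   34 1723] [0.0913 0.686  0.085 ] [0.055 0.739 0.   ] 0.851
red [318.4 258.3] [312 252  14  14 100] [0.5656 0.0533 0.105 ]
tape [ 0.5086 -0.041   0.    ]
tape [ 0.5062 -0.4467  0.    ]
tape [ 0.4255 -0.038   0.    ]
tape [ 0.4224 -0.446   0.    ]
```

move_arm([
  [[0, 0, -1], [0, 0, -1]],
  [[0, 0, -1], [0, 0, -1]],
  [[0, 0, -1], [0, 0, -1]],
  [[0, 0, 0], [0, 0, -1]],
  [[0, 0, 0], [0, 0, -1]],
  [[0, 0, 0], [0, 0, -1]],
  [[0, 0, 0], [0, 0, -1]],
  [[0, 0, 0], [0, 0, -1]],
  [[0, 0, 0], [0, 0, -0.47]],
  [[0, 0, 0], [0, 0, 0]],
])

```text
time_s: 1.15
position: [0.208, -0.5091, 0.398]
tool_rot: [[-0.0, 1.0, -0.0], [1.0, 0.0, 0.001], [0.001, -0.0, -1.0]]
ft_force: [0.4, -0.0, 0.1]
grip_width: 0.0852
gripper_force: 0.0
```

move_arm([
  [[1, 1, 0], [0, 0, 0]],
  [[1, 1, 0], [0, 0, 0]],
  [[1, 1, 0], [0, 0, 0]],
  [[1, 1, 0], [0, 0, 0]],
  [[1, 1, 0], [0, 0, 0]],
  [[1, 1, 0], [0, 0, 0]],
  [[0, 0, 0], [0, 0, 0]],
  [[0, 0, 0], [0, 0, 0]],
  [[0, 0, 0], [0, 0, 0]],
])

```text
time_s: 2.05
position: [0.4196, -0.2978, 0.3982]
tool_rot: [[0.002, 1.0, -0.0], [1.0, -0.002, 0.0], [0.0, -0.0, -1.0]]
ft_force: [-0.2, 0.2, 0.0]
grip_width: 0.0857
gripper_force: 0.0
```

```bash
python3 - <<'E'
from h import *
im=cam("wrist"); cv2.imwrite("pics/w1.png",im["frame"][:,:,::-1])
print(im["eye"],im["attitude"],im["fx"],im["T_tool_cam"].round(3)); o=env.observe();print(o["position"],o["q"].round(1))
E
```

```text
[ 0.41954831 -0.2308494   0.52191125] [[ 9.99994846e-01  2.94115939e-03  1.28740442e-03]
 [-3.17730587e-03  9.64165931e-01  2.65280913e-01]
 [-4.61038032e-04 -2.65283636e-01  9.64170307e-01]] 364.6518164328793 [[-0.001  0.964  0.265  0.067]
 [ 1.     0.001  0.    -0.   ]
 [-0.     0.265 -0.964 -0.124]
 [ 0.     0.     0.     1.   ]]
[ 0.41945637 -0.29805487  0.39816179] [-48.6  14.6  60.8  -0.  104.6 -48.4]
```

View pics/w1.png

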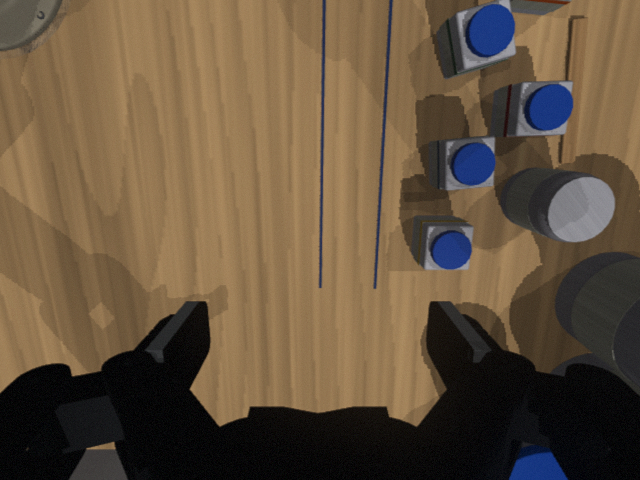

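The wrist view shows four lids at (491,30), (549,107), (473,164) and (452,250), with the tapes running up at columns 322 and 385. I'll move so that I can see the mouth and all the tins.

move_arm([
  [[0.7, 0.7, 0], [0, 0, 0]],
  [[0.7, 0.7, 0], [0, 0, 0]],
  [[1, 0, 0], [0, 0, 0]],
  [[1, 0, 0], [0, 0, 0]],
  [[0, 0, 0], [0, 0, 0]],
  [[0, 0, 0], [0, 0, 0]],
  [[0, 0, 0], [0, 0, 0]],
])

```text
time_s: 2.8
position: [0.4901, -0.1288, 0.3981]
tool_rot: [[0.003, 1.0, -0.0], [1.0, -0.003, -0.0], [-0.0, -0.0, -1.0]]
ft_force: [-0.3, -0.9, 0.0]
grip_width: 0.0854
gripper_force: 0.0
```

```bash
python3 - <<'E'
from h import *
im=cam("wrist"); cv2.imwrite("pics/w2.png",im["frame"][:,:,::-1])
o=env.observe();print(o["position"])
for c,s,m in blobs(im,*BLUE,300,3000): print(c.round(1),s,ray(im,c,.085)[0].round(4))
for c,s,m in blobs(im,(0,170,90),(6,255,255),50): print("red",c.round(1),s,ray(im,c,.105)[0].round(4))
for c,s,m in blobs(im,(20,130,100),(35,255,255),20): print("yel",c.round(1),s,ray(im,c,.0)[0].round(4))
E
```

```text
[ 0.49010968 -0.12886914  0.39802712]
[482.5 125.4] [ 462  103   43   45 1513] [ 0.6776 -0.0418  0.085 ]
[414.9 187.1] [ 395  167   41   41 1316] [ 0.6052 -0.1114  0.085 ]
[471.8 249.8] [ 452  231   40   38 1147] [ 0.6814 -0.1895  0.085 ]
[405.4 296.1] [ 387  279   38   35 1031] [ 0.6023 -0.2515  0.085 ]
[389.1 367.7] [372 353  35  31 862] [ 0.5863 -0.3571  0.085 ]
red [391.4  26.5] [376   9  32  36 597] [0.5651 0.0535 0.105 ]
yel [291.5  91.1] [276  91  30   2  33] [0.4551 0.0065 0.    ]
yel [313.4  91.4] [307  91  13   2  21] [0.4841 0.006  0.    ]
```

View pics/w2.png

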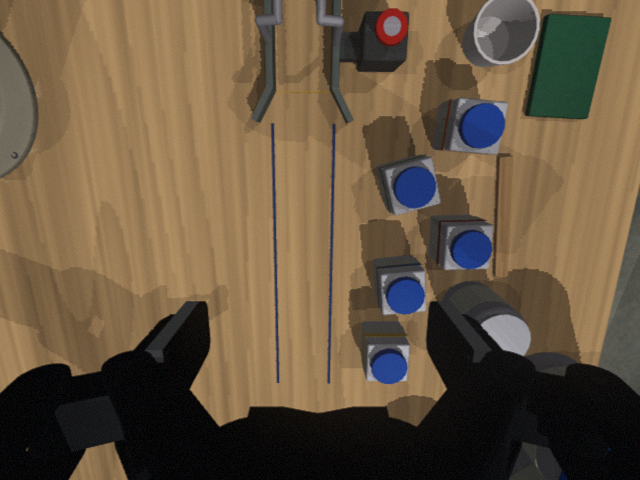

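The image shows all five lids, the yellow mouth line at row 91 between columns 276 and 320, the flared walls, the pin head at (391,26), and the tapes from (273,125)–(278,381) and (334,125)–(329,381).

```bash
cat >> h.py <<'E'
def tins(im,verbose=1):
    """lid centre and body yaw (deg, of tin sides vs world) of each tin"""
    hsv=cv2.cvtColor(im["frame"],cv2.COLOR_RGB2HSV); out=[]
    for c,s,m in blobs(im,*BLUE,250,3000):
        p=ray(im,c,.085)[0]
        if not(.36<p[0]<.72 and -.6<p[1]<.01 or .44<p[0]<.5 and p[1]<.35): continue
        w=cv2.inRange(hsv,np.array((0,0,120)),np.array((180,60,255)))|(m*255).astype(np.uint8)
        box=np.zeros_like(w); u,v=c.astype(int); r=int(s[2]*1.0)
        box[max(v-r,0):v+r,max(u-r,0):u+r]=255
        k,l,_,_=cv2.connectedComponentsWithStats(w&box); ys,xs=np.nonzero(l==l[v,u])
        h=cv2.convexHull(np.c_[xs,ys].astype(np.float32))[:,0]
        q=ray(im,h,.072)[:,:2].astype(np.float32); rc=cv2.minAreaRect(q)
        a=(rc[2]+45)%90-45
        out.append((p[0],p[1],a)); 
        if verbose: print("tin",p[:2].round(4),"yaw %.1f"%a,"size",np.round(rc[1],3),"ctr",np.round(rc[0],4))
    return out
E
python3 - <<'E'
from h import *
im=cam("wrist"); tins(im)
for p in [(273,125),(334,125),(278,381),(329,381)]: print("tape",ray(im,p,0)[0].round(4))
print("ctr line", ray(im,[(276,91),(320,91.4)],0).round(4))
c=blobs(im,(0,0,140),(180,40,255),800,6000)
for a,s,m in c: print(a.round(),s,ray(im,a,.11)[0].round(3))
E
```

```text
tin [ 0.6777 -0.0418] yaw -0.9 size [0.058 0.051] ctr [ 0.6841 -0.0445]
tin [ 0.6053 -0.1114] yaw 14.0 size [0.057 0.058] ctr [ 0.6067 -0.1126]
tin [ 0.6814 -0.1896] yaw 1.6 size [0.058 0.056] ctr [ 0.6826 -0.1906]
tin [ 0.6022 -0.2515] yaw 5.9 size [0.058 0.059] ctr [ 0.6032 -0.254 ]
tin [ 0.5863 -0.3571] yaw -0.3 size [0.061 0.059] ctr [ 0.5866 -0.3605]
tape [ 0.4289 -0.0363  0.    ]
tape [ 0.5119 -0.0366  0.    ]
tape [ 0.4224 -0.4392  0.    ]
tape [ 0.5068 -0.4395  0.    ]
ctr line [[0.4345 0.0067 0.    ]
 [0.493  0.0059 0.    ]]
[509. 333.] [ 482  315   49   40 1287] [ 0.728 -0.291  0.11 ]
```

move_arm([
  [[0.11, 0.77, 0], [0, 0, 0]],
  [[0.11, 0.77, 0], [0, 0, 0]],
  [[0.11, 0.77, 0], [0, 0, -0.87]],
  [[0, 0, 1], [0, 0, -0.87]],
  [[0, 0, 1], [0, 0, 0]],
  [[0, 0, 1], [0, 0, 0]],
  [[0, 0, 1], [0, 0, 0]],
  [[0, 0, 1], [0, 0, 0]],
  [[0, 0, 0.5], [0, 0, 0]],
  [[0, 0, 0], [0, 0, 0]],
  [[0, 0, 0], [0, 0, 0]],
], claw=0)

```text
time_s: 4.0
position: [0.6063, -0.1118, 0.1241]
tool_rot: [[-0.239, 0.971, 0.001], [0.971, 0.239, -0.0], [-0.001, 0.001, -1.0]]
ft_force: [-0.0, -0.7, 0.8]
grip_width: 0.0855
gripper_force: 0.0
```

```bash
python3 - <<'E'
from h import *
im=cam("wrist"); cv2.imwrite("pics/w3.png",im["frame"][:,:,::-1])
o=env.observe();print(o["position"],o["tool_rot"].round(3)[:2,0]); tins(im)
E
```

```text
[ 0.60661842 -0.11169475  0.12505783] [-0.239  0.971]
tin [ 0.4829 -0.1005] yaw -0.8 size [0.027 0.003] ctr [ 0.4741 -0.1045]
tin [ 0.538  -0.0864] yaw -0.8 size [0.04  0.003] ctr [ 0.5336 -0.0896]
tin [ 0.6704 -0.1666] yaw -11.2 size [0.02  0.023] ctr [ 0.6751 -0.1745]
```

View pics/w3.png

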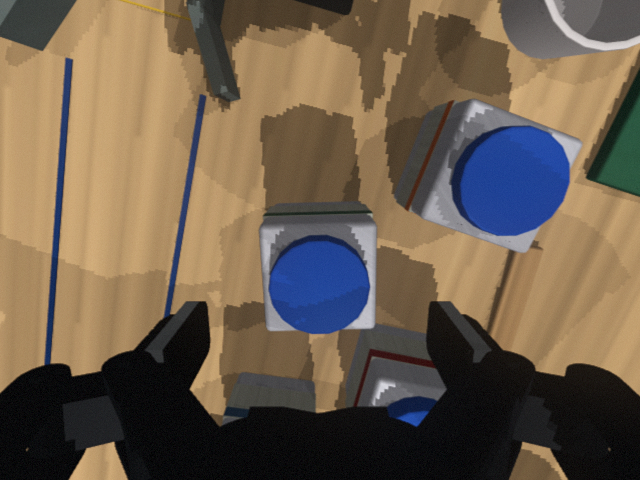

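The tin is centred between the fingers, with its lid at (318,285), and squared to them. I'll descend and grip.

move_arm([
  [[0, 0, 0.8], [0, 0, 0]],
  [[0, 0, 0.7], [0, 0, 0]],
  [[0, 0, 0], [0, 0, 0]],
])

```text
time_s: 4.35
position: [0.6046, -0.1105, 0.0463]
tool_rot: [[-0.24, 0.971, -0.004], [0.971, 0.24, 0.002], [0.003, -0.004, -1.0]]
ft_force: [-0.2, 0.1, 0.1]
grip_width: 0.0857
gripper_force: 0.0
```

move_arm([
  [[0, 0, 0], [0, 0, 0]],
  [[0, 0, 0], [0, 0, 0]],
  [[0, 0, 0], [0, 0, 0]],
  [[0, 0, 0], [0, 0, 0]],
  [[0, 0, 0], [0, 0, 0]],
  [[0, 0, 0], [0, 0, 0]],
  [[0, 0, 0], [0, 0, 0]],
  [[0, 0, 0], [0, 0, 0]],
], claw=1, force=40)

```text
time_s: 5.15
position: [0.6072, -0.1113, 0.0514]
tool_rot: [[-0.24, 0.971, 0.005], [0.971, 0.24, -0.002], [-0.003, 0.005, -1.0]]
ft_force: [0.4, 0.8, 7.2]
grip_width: 0.0597
gripper_force: 44.2
```

move_arm([
  [[0, 0, -0.5], [0, 0, 0]],
  [[0, 0, -0.8], [0, 0, 0]],
  [[0, 0, -0.7], [0, 0, 0.91]],
  [[0, 0, 0], [0, 0, 0.91]],
  [[0.163, -0.923, 0], [0, 0, 0]],
  [[0.163, -0.923, 0], [0, 0, 0]],
  [[0.163, -0.923, 0], [0, 0, 0]],
  [[0, 0, 0], [0, 0, 0]],
  [[0, 0, 0], [0, 0, 0]],
  [[0, 0, 0], [0, 0, 0]],
])

```text
time_s: 6.15
position: [0.4688, -0.0851, 0.1494]
tool_rot: [[0.012, 1.0, 0.003], [1.0, -0.012, -0.001], [-0.001, 0.003, -1.0]]
ft_force: [-0.5, -0.5, -0.9]
grip_width: 0.0598
gripper_force: 44.5
```

```bash
python3 - <<'E'
from h import *
im=cam("wrist"); cv2.imwrite("pics/w4.png",im["frame"][:,:,::-1])
o=env.observe();print(o["position"],o["tool_rot"].round(3)[:2,0])
print("ctr line", [(c,ray(im,c,0)[0].round(4)) for c,s,m in blobs(im,(20,130,100),(35,255,255),20)])
t=cam("top"); tins(t)
E
```

```text
[ 0.46886956 -0.08511959  0.14905914] [0.011 1.   ]
ctr line [(array([318.99492386, 108.49746193]), array([0.4708, 0.0059, 0.    ]))]
tin [ 0.6792 -0.0425] yaw -4.8 size [0.059 0.06 ] ctr [ 0.6801 -0.0437]
tin [ 0.683  -0.1911] yaw 0.7 size [0.059 0.056] ctr [ 0.6839 -0.1923]
tin [ 0.6037 -0.2541] yaw 4.5 size [0.059 0.059] ctr [ 0.6048 -0.2556]
tin [ 0.5877 -0.36  ] yaw 1.7 size [0.058 0.058] ctr [ 0.5881 -0.3634]
```

View pics/w4.png

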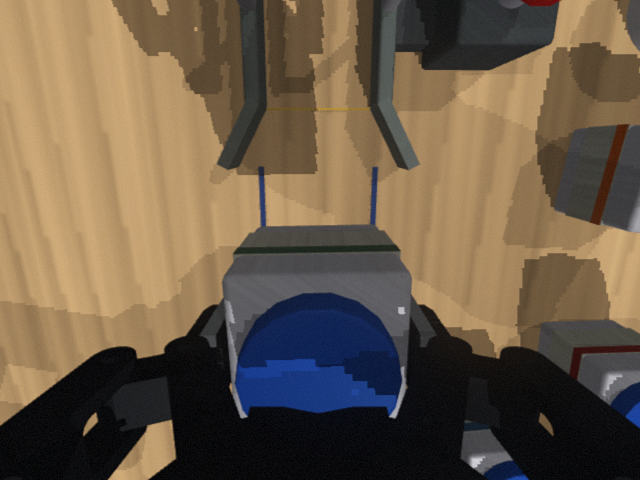

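move_arm([
  [[0, 0.02, 0.8], [0, 0, 0]],
  [[0, 0, 0.8], [0, 0, 0]],
  [[0, 0, 0.25], [0, 0, 0]],
  [[0, 0, 0.08], [0, 0, 0]],
  [[0, 0, 0], [0, 0, 0]],
  [[0, 0, 0], [0, 0, 0]],
])

```text
time_s: 6.85
position: [0.4694, -0.0849, 0.052]
tool_rot: [[0.011, 1.0, 0.001], [1.0, -0.011, -0.0], [-0.0, 0.001, -1.0]]
ft_force: [0.2, 0.5, -2.2]
grip_width: 0.0594
gripper_force: 44.4
```

move_arm([
  [[0, 0, 0.02], [0, 0, 0]],
  [[0, 0, 0.02], [0, 0, 0]],
  [[0, 0, 0], [0, 0, 0]],
])

```text
time_s: 7.15
position: [0.4694, -0.0848, 0.0513]
tool_rot: [[0.011, 1.0, 0.002], [1.0, -0.011, -0.001], [-0.001, 0.002, -1.0]]
ft_force: [-3.2, 1.4, 15.9]
grip_width: 0.0599
gripper_force: 46.2
```

move_arm([
  [[0, 0, 0], [0, 0, 0]],
  [[0, 0, 0], [0, 0, 0]],
  [[0, 0, 0], [0, 0, 0]],
  [[0, 0, 0], [0, 0, 0]],
  [[0, 0, 0], [0, 0, 0]],
  [[0, 0, -0.4], [0, 0, 0]],
  [[0, 0, -1], [0, 0, 0]],
  [[0, 0, -1], [0, 0, 0]],
  [[0, 0, 0], [0, 0, 0]],
  [[0, 0, 0], [0, 0, 0]],
], claw=0)

```text
time_s: 8.15
position: [0.4687, -0.0846, 0.1705]
tool_rot: [[0.011, 1.0, 0.002], [1.0, -0.011, -0.001], [-0.001, 0.002, -1.0]]
ft_force: [-0.8, 0.1, -1.7]
grip_width: 0.0853
gripper_force: 0.0
```

```bash
python3 - <<'E'
from h import *
t=cam("top"); tins(t)
im=cam("wrist"); tins(im)
o=env.observe();print(o["position"],o["tool_rot"].round(3)[:2,0])
E
```

```text
tin [ 0.6793 -0.0426] yaw -5.2 size [0.059 0.06 ] ctr [ 0.6804 -0.0436]
tin [ 0.6831 -0.1911] yaw 0.7 size [0.059 0.056] ctr [ 0.6839 -0.1923]
tin [ 0.6037 -0.2541] yaw 4.9 size [0.059 0.058] ctr [ 0.6047 -0.2556]
tin [ 0.5877 -0.3599] yaw -0.3 size [0.058 0.059] ctr [ 0.5889 -0.363 ]
tin [ 0.4979 -0.0979] yaw -1.0 size [0.017 0.002] ctr [ 0.4998 -0.1021]
tin [ 0.4383 -0.1204] yaw -2.6 size [0.012 0.001] ctr [ 0.4361 -0.126 ]
tin [ 0.6133 -0.2413] yaw -0.7 size [0.033 0.025] ctr [ 0.6236 -0.2493]
[ 0.46798171 -0.08437765  0.16870743] [0.012 1.   ]
```

move_arm([
  [[0.18, 0.84, 0], [0, 0, 0]],
  [[0.18, 0.84, 0], [0, 0, 0]],
  [[0.18, 0.84, 0], [0, 0, 0]],
  [[0.18, 0.84, 0], [0, 0, 0]],
  [[0.18, 0.84, 0], [0, 0, 0]],
  [[0, 0, 0], [0, 0, 0.54]],
  [[0, 0, 0], [0, 0, 0]],
  [[0, 0, 0], [0, 0, 0]],
  [[0, 0, 1], [0, 0, 0]],
  [[0, 0, 0.8], [0, 0, 0]],
  [[0, 0, 0.56], [0, 0, 0]],
  [[0, 0, 0], [0, 0, 0]],
  [[0, 0, 0], [0, 0, 0]],
])

```text
time_s: 9.55
position: [0.6791, -0.0424, 0.0528]
tool_rot: [[0.086, 0.996, 0.0], [0.996, -0.086, -0.0], [-0.0, 0.0, -1.0]]
ft_force: [0.3, 1.0, 0.3]
grip_width: 0.0855
gripper_force: 0.0
```

move_arm([
  [[0, 0, 0], [0, 0, 0]],
  [[0, 0, 0], [0, 0, 0]],
  [[0, 0, 0], [0, 0, 0]],
  [[0, 0, 0], [0, 0, 0]],
  [[0, 0, 0], [0, 0, 0]],
  [[0, 0, 0], [0, 0, 0]],
  [[0, 0, 0], [0, 0, 0]],
], claw=1)

```text
time_s: 10.25
position: [0.6799, -0.0423, 0.0541]
tool_rot: [[0.087, 0.996, 0.003], [0.996, -0.087, -0.001], [-0.001, 0.003, -1.0]]
ft_force: [-0.8, 0.3, 6.2]
grip_width: 0.0592
gripper_force: 44.7
```

move_arm([
  [[0, 0, -0.5], [0, 0, 0]],
  [[0, 0, -0.8], [0, 0, 0]],
  [[0, 0, -0.7], [0, 0, 0]],
  [[0, 0, -0.1], [0, 0, -0.54]],
  [[-0.437, -0.839, 0], [0, 0, 0]],
  [[-0.437, -0.839, 0], [0, 0, 0]],
  [[-0.437, -0.839, 0], [0, 0, 0]],
  [[-0.437, -0.839, 0], [0, 0, 0]],
  [[-0.437, -0.839, 0], [0, 0, 0]],
  [[0, 0, 0], [0, 0, 0]],
  [[0, 0, 0], [0, 0, 0]],
  [[0, 0, 0], [0, 0, 0]],
])

```text
time_s: 11.45
position: [0.4689, -0.1488, 0.1573]
tool_rot: [[0.011, 1.0, 0.001], [1.0, -0.011, -0.001], [-0.001, 0.001, -1.0]]
ft_force: [-0.7, 0.6, -1.3]
grip_width: 0.0594
gripper_force: 44.6
```

Lower to just above contact at 0.054.

move_arm([
  [[0, 0, 1], [0, 0, 0]],
  [[0, 0, 0.7], [0, 0, 0]],
  [[0, 0, 0.25], [0, 0, 0]],
  [[0, 0, 0.1], [0, 0, 0]],
  [[0, 0, 0], [0, 0, 0]],
  [[0, 0, 0], [0, 0, 0]],
])

```text
time_s: 12.05
position: [0.4691, -0.1487, 0.0547]
tool_rot: [[0.01, 1.0, 0.001], [1.0, -0.01, -0.001], [-0.001, 0.001, -1.0]]
ft_force: [0.1, 0.2, -2.0]
grip_width: 0.0592
gripper_force: 44.7
```

move_arm([
  [[0.03, 0, 0], [0, 0, 0]],
  [[0.03, 0, 0], [0, 0, 0]],
  [[0.02, 0, 0], [0, 0, 0]],
  [[0, 0, 0], [0, 0, 0]],
])

```text
time_s: 12.45
position: [0.4683, -0.1448, 0.0544]
tool_rot: [[0.011, 1.0, 0.0], [1.0, -0.011, -0.0], [-0.0, 0.0, -1.0]]
ft_force: [0.6, 0.2, -1.8]
grip_width: 0.0597
gripper_force: 44.8
```

move_arm([
  [[0.02, 0, 0], [0, 0, 0]],
  [[0.02, 0, 0], [0, 0, 0]],
  [[0, 0, 0], [0, 0, 0]],
])

```text
time_s: 12.75
position: [0.4682, -0.1428, 0.0544]
tool_rot: [[0.012, 1.0, 0.0], [1.0, -0.012, -0.0], [-0.0, 0.0, -1.0]]
ft_force: [0.5, -0.4, -0.8]
grip_width: 0.0593
gripper_force: 44.8
```

move_arm([
  [[0, 0, 0.02], [0, 0, 0]],
  [[0, 0, 0], [0, 0, 0]],
])

```text
time_s: 12.95
position: [0.4682, -0.1428, 0.054]
tool_rot: [[0.011, 1.0, 0.001], [1.0, -0.011, -0.0], [-0.0, 0.001, -1.0]]
ft_force: [-2.3, 0.9, 8.2]
grip_width: 0.0595
gripper_force: 45.8
```

move_arm([
  [[0, 0, 0], [0, 0, 0]],
  [[0, 0, 0], [0, 0, 0]],
  [[0, 0, 0], [0, 0, 0]],
  [[0, 0, 0], [0, 0, 0]],
  [[0, 0, 0], [0, 0, 0]],
  [[0, 0, -0.4], [0, 0, 0]],
  [[0, 0, -1], [0, 0, 0]],
  [[0, 0, -1], [0, 0, 0]],
  [[0, 0, 0], [0, 0, 0]],
  [[0, 0, 0], [0, 0, 0]],
], claw=0)

```text
time_s: 13.95
position: [0.4682, -0.1429, 0.174]
tool_rot: [[0.011, 1.0, 0.002], [1.0, -0.011, -0.001], [-0.001, 0.002, -1.0]]
ft_force: [-0.3, -0.2, -0.3]
grip_width: 0.0855
gripper_force: 0.0
```

```bash
python3 - <<'E'
from h import *
t=cam("top"); tins(t)
cv2.imwrite("pics/t5.png",cv2.resize(t["frame"][180:350,240:540,::-1],None,fx=2.6,fy=2.6))
o=env.observe();print(o["position"],o["tool_rot"].round(3)[:2,0])
E
```

```text
tin [ 0.683  -0.1911] yaw 0.7 size [0.059 0.056] ctr [ 0.6839 -0.1923]
tin [ 0.6037 -0.2541] yaw 4.5 size [0.059 0.058] ctr [ 0.6048 -0.2557]
tin [ 0.5877 -0.36  ] yaw -1.0 size [0.058 0.059] ctr [ 0.5889 -0.3628]
tin [ 0.4695 -0.0833] yaw -3.0 size [0.076 0.06 ] ctr [ 0.4712 -0.093 ]
[ 0.46777364 -0.14262011  0.17278184] [0.012 1.   ]
```

View pics/t5.png

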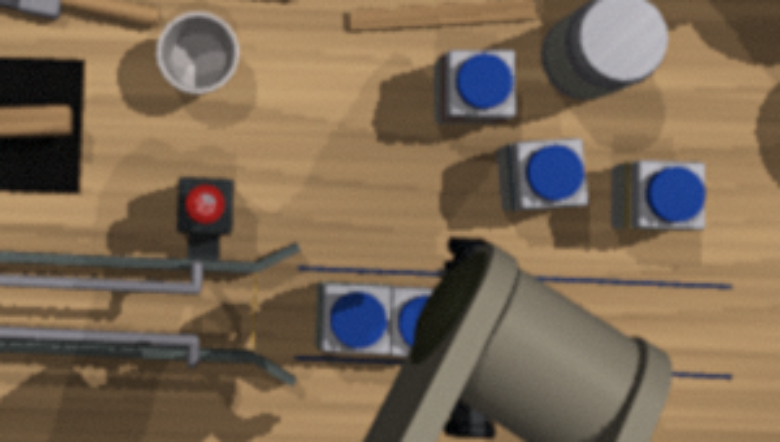

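The crop shows two tins touching and centred between the tapes, and the other three undisturbed.

move_arm([
  [[-0.18, 0.86, 0], [0, 0, 0]],
  [[-0.18, 0.86, 0], [0, 0, 0]],
  [[-0.18, 0.86, 0], [0, 0, 0]],
  [[-0.18, 0.86, 0], [0, 0, 0]],
  [[-0.18, 0.86, 0], [0, 0, 0]],
  [[0, 0, 0], [0, 0, -0.21]],
  [[0, 0, 0], [0, 0, 0]],
  [[0, 0, 0], [0, 0, 0]],
  [[0, 0, 1], [0, 0, 0]],
  [[0, 0, 0.8], [0, 0, 0]],
  [[0, 0, 0.6], [0, 0, 0]],
  [[0, 0, 0], [0, 0, 0]],
  [[0, 0, 0], [0, 0, 0]],
])

```text
time_s: 15.3
position: [0.6825, -0.1904, 0.0547]
tool_rot: [[-0.017, 1.0, 0.001], [1.0, 0.017, -0.0], [-0.0, 0.001, -1.0]]
ft_force: [1.2, 1.2, 0.8]
grip_width: 0.0851
gripper_force: 0.0
```

move_arm([
  [[0, 0, 0], [0, 0, 0]],
  [[0, 0, 0], [0, 0, 0]],
  [[0, 0, 0], [0, 0, 0]],
  [[0, 0, 0], [0, 0, 0]],
  [[0, 0, 0], [0, 0, 0]],
  [[0, 0, 0], [0, 0, 0]],
  [[0, 0, 0], [0, 0, 0]],
], claw=1)

```text
time_s: 16.0
position: [0.6835, -0.1907, 0.0559]
tool_rot: [[-0.018, 1.0, 0.004], [1.0, 0.018, -0.002], [-0.002, 0.004, -1.0]]
ft_force: [0.1, 0.1, 7.0]
grip_width: 0.0597
gripper_force: 44.2
```

move_arm([
  [[0, 0, -0.5], [0, 0, 0]],
  [[0, 0, -0.8], [0, 0, 0]],
  [[0, 0, -0.7], [0, 0, 0]],
  [[0, 0, -0.1], [0, 0, 0.21]],
  [[-0.076, -0.86, 0], [0, 0, 0]],
  [[-0.076, -0.86, 0], [0, 0, 0]],
  [[-0.076, -0.86, 0], [0, 0, 0]],
  [[-0.076, -0.86, 0], [0, 0, 0]],
  [[-0.076, -0.86, 0], [0, 0, 0]],
  [[0, 0, 0], [0, 0, 0]],
  [[0, 0, 0], [0, 0, 0]],
  [[0, 0, 1], [0, 0, 0]],
  [[0, 0, 0.7], [0, 0, 0]],
  [[0, 0, 0.25], [0, 0, 0]],
  [[0, 0, 0.09], [0, 0, 0]],
  [[0, 0, 0], [0, 0, 0]],
  [[0, 0, 0], [0, 0, 0]],
])

```text
time_s: 17.7
position: [0.4684, -0.207, 0.0564]
tool_rot: [[0.011, 1.0, 0.001], [1.0, -0.011, -0.001], [-0.001, 0.001, -1.0]]
ft_force: [0.1, -0.5, -1.5]
grip_width: 0.0594
gripper_force: 44.5
```

move_arm([
  [[0.03, 0, 0], [0, 0, 0]],
  [[0.03, 0, 0], [0, 0, 0]],
  [[0.02, 0, 0], [0, 0, 0]],
  [[0, 0, 0], [0, 0, 0]],
])

```text
time_s: 18.1
position: [0.4675, -0.2027, 0.0563]
tool_rot: [[0.011, 1.0, 0.0], [1.0, -0.011, -0.0], [-0.0, 0.0, -1.0]]
ft_force: [0.2, 0.9, -1.1]
grip_width: 0.0592
gripper_force: 44.5
```

move_arm([
  [[0.02, 0, 0], [0, 0, 0]],
  [[0, 0, 0.02], [0, 0, 0]],
  [[0, 0, 0], [0, 0, 0]],
  [[0, 0, 0], [0, 0, 0]],
])

```text
time_s: 18.5
position: [0.4677, -0.2021, 0.0559]
tool_rot: [[0.012, 1.0, 0.001], [1.0, -0.012, -0.001], [-0.001, 0.001, -1.0]]
ft_force: [-1.7, 0.6, 5.2]
grip_width: 0.0595
gripper_force: 45.3
```

move_arm([
  [[0, 0, 0], [0, 0, 0]],
  [[0, 0, 0], [0, 0, 0]],
  [[0, 0, 0], [0, 0, 0]],
  [[0, 0, 0], [0, 0, 0]],
  [[0, 0, 0], [0, 0, 0]],
  [[0, 0, -0.4], [0, 0, 0]],
  [[0, 0, -1], [0, 0, 0]],
  [[0, 0, -1], [0, 0, 0]],
  [[0, 0, 0], [0, 0, 0]],
  [[0, 0, 0], [0, 0, 0]],
], claw=0)

```text
time_s: 19.5
position: [0.4676, -0.2019, 0.1761]
tool_rot: [[0.011, 1.0, 0.002], [1.0, -0.011, -0.001], [-0.001, 0.002, -1.0]]
ft_force: [0.1, 0.3, -0.5]
grip_width: 0.0853
gripper_force: 0.0
```

```bash
python3 - <<'E'
from h import *
t=cam("top"); tins(t)
o=env.observe();print(o["position"],o["tool_rot"].round(3)[:2,0])
im=cam("wrist"); tins(im)
E
```

```text
tin [ 0.6037 -0.2538] yaw 4.9 size [0.059 0.058] ctr [ 0.6047 -0.2557]
tin [ 0.5877 -0.36  ] yaw 1.7 size [0.058 0.058] ctr [ 0.5881 -0.3634]
tin [ 0.4698 -0.0828] yaw 27.9 size [0.069 0.047] ctr [ 0.4598 -0.0899]
tin [ 0.4682 -0.1427] yaw -1.1 size [0.076 0.06 ] ctr [ 0.4692 -0.1534]
tin [ 0.4691 -0.2003] yaw 1.7 size [0.055 0.076] ctr [ 0.4716 -0.1936]
[ 0.46717821 -0.20161971  0.17495379] [0.012 1.   ]
tin [ 0.4976 -0.1584] yaw -0.9 size [0.024 0.002] ctr [ 0.4994 -0.1597]
tin [ 0.4366 -0.2404] yaw 0.9 size [0.001 0.013] ctr [ 0.4347 -0.246 ]
```

move_arm([
  [[-0.33, 0.907, 0], [0, 0, 0]],
  [[-0.33, 0.907, 0], [0, 0, 0]],
  [[-0.33, 0.907, 0], [0, 0, 0]],
  [[0, 0, 0], [0, 0, -0.71]],
  [[0, 0, 0], [0, 0, 0]],
  [[0, 0, 0], [0, 0, 0]],
  [[0, 0, 1], [0, 0, 0]],
  [[0, 0, 0.8], [0, 0, 0]],
  [[0, 0, 0.62], [0, 0, 0]],
  [[0, 0, 0], [0, 0, 0]],
  [[0, 0, 0], [0, 0, 0]],
])

```text
time_s: 20.7
position: [0.6029, -0.253, 0.0554]
tool_rot: [[-0.086, 0.996, 0.0], [0.996, 0.086, -0.0], [-0.0, 0.0, -1.0]]
ft_force: [-0.0, 0.8, 0.6]
grip_width: 0.085
gripper_force: 0.0
```

move_arm([
  [[0, 0, 0], [0, 0, 0]],
  [[0, 0, 0], [0, 0, 0]],
  [[0, 0, 0], [0, 0, 0]],
  [[0, 0, 0], [0, 0, 0]],
  [[0, 0, 0], [0, 0, 0]],
  [[0, 0, 0], [0, 0, 0]],
  [[0, 0, 0], [0, 0, 0]],
], claw=1)

```text
time_s: 21.4
position: [0.6038, -0.2534, 0.0567]
tool_rot: [[-0.087, 0.996, 0.003], [0.996, 0.087, -0.002], [-0.002, 0.003, -1.0]]
ft_force: [0.5, 0.6, 7.3]
grip_width: 0.0595
gripper_force: 44.3
```

move_arm([
  [[0, 0, -0.5], [0, 0, 0]],
  [[0, 0, -0.8], [0, 0, 0]],
  [[0, 0, -0.7], [0, 0, 0]],
  [[0, 0, -0.1], [0, 0, 0.71]],
  [[-0.101, -0.909, 0], [0, 0, 0]],
  [[-0.101, -0.909, 0], [0, 0, 0]],
  [[-0.101, -0.909, 0], [0, 0, 0]],
  [[0, 0, 0], [0, 0, 0]],
  [[0, 0, 0], [0, 0, 0]],
  [[0, 0, 1], [0, 0, 0]],
  [[0, 0, 0.7], [0, 0, 0]],
  [[0, 0, 0.25], [0, 0, 0]],
  [[0, 0, 0.09], [0, 0, 0]],
  [[0, 0, 0], [0, 0, 0]],
  [[0, 0, 0], [0, 0, 0]],
])

```text
time_s: 22.9
position: [0.4676, -0.2669, 0.058]
tool_rot: [[0.011, 1.0, 0.002], [1.0, -0.011, -0.001], [-0.001, 0.002, -1.0]]
ft_force: [0.5, -0.1, -2.1]
grip_width: 0.0593
gripper_force: 44.7
```

move_arm([
  [[0.03, 0, 0], [0, 0, 0]],
  [[0.03, 0, 0], [0, 0, 0]],
  [[0.03, 0, 0], [0, 0, 0]],
  [[0, 0, 0], [0, 0, 0]],
])

```text
time_s: 23.3
position: [0.4666, -0.2619, 0.0575]
tool_rot: [[0.011, 1.0, 0.0], [1.0, -0.011, -0.0], [-0.0, 0.0, -1.0]]
ft_force: [0.8, 0.2, -1.7]
grip_width: 0.0594
gripper_force: 44.7
```

move_arm([
  [[0.02, 0.01, 0], [0, 0, 0]],
  [[0, 0, 0.02], [0, 0, 0]],
  [[0, 0, 0.02], [0, 0, 0]],
  [[0, 0, 0], [0, 0, 0]],
])

```text
time_s: 23.7
position: [0.4672, -0.2613, 0.0566]
tool_rot: [[0.011, 1.0, 0.001], [1.0, -0.011, -0.001], [-0.001, 0.001, -1.0]]
ft_force: [-3.4, 0.9, 13.1]
grip_width: 0.0595
gripper_force: 46.2
```

move_arm([
  [[0, 0, 0], [0, 0, 0]],
  [[0, 0, 0], [0, 0, 0]],
  [[0, 0, 0], [0, 0, 0]],
  [[0, 0, 0], [0, 0, 0]],
  [[0, 0, 0], [0, 0, 0]],
  [[0, 0, -0.4], [0, 0, 0]],
  [[0, 0, -1], [0, 0, 0]],
  [[0, 0, -1], [0, 0, 0]],
  [[0, 0, 0], [0, 0, 0]],
  [[0, 0, 0], [0, 0, 0]],
], claw=0)

```text
time_s: 24.7
position: [0.4671, -0.2611, 0.176]
tool_rot: [[0.011, 1.0, 0.002], [1.0, -0.011, -0.001], [-0.001, 0.002, -1.0]]
ft_force: [0.1, 1.0, -0.5]
grip_width: 0.0857
gripper_force: 0.0
```

```bash
python3 - <<'E'
from h import *
t=cam("top"); tins(t)
o=env.observe();print(o["position"],o["tool_rot"].round(3)[:2,0])
E
```

```text
tin [ 0.5877 -0.36  ] yaw 1.7 size [0.058 0.058] ctr [ 0.5881 -0.3634]
tin [ 0.4693 -0.083 ] yaw 1.7 size [0.057 0.055] ctr [ 0.4717 -0.0844]
tin [ 0.4687 -0.1424] yaw 32.6 size [0.072 0.048] ctr [ 0.4576 -0.1516]
tin [ 0.468  -0.2025] yaw 1.7 size [0.059 0.055] ctr [ 0.4696 -0.204 ]
tin [ 0.4675 -0.262 ] yaw 0.1 size [0.061 0.057] ctr [ 0.4681 -0.2642]
[ 0.46671799 -0.26074134  0.17479483] [0.012 1.   ]
```

move_arm([
  [[-0.48, 0.606, 0], [0, 0, 0]],
  [[-0.48, 0.606, 0], [0, 0, 0]],
  [[-0.48, 0.606, 0], [0, 0, 0]],
  [[-0.48, 0.606, 0], [0, 0, 0]],
  [[0, 0, 0], [0, 0, -0.09]],
  [[0, 0, 0], [0, 0, 0]],
  [[0, 0, 0], [0, 0, 0]],
  [[0, 0, 1], [0, 0, 0]],
  [[0, 0, 0.8], [0, 0, 0]],
  [[0, 0, 0.6], [0, 0, 0]],
  [[0, 0, 0], [0, 0, 0]],
  [[0, 0, 0], [0, 0, 0]],
])

```text
time_s: 25.95
position: [0.5871, -0.3583, 0.0566]
tool_rot: [[-0.001, 1.0, 0.0], [1.0, 0.001, -0.0], [-0.0, 0.0, -1.0]]
ft_force: [0.2, 0.1, -0.7]
grip_width: 0.0853
gripper_force: 0.0
```

move_arm([
  [[0, 0, 0], [0, 0, 0]],
  [[0, 0, 0], [0, 0, 0]],
  [[0, 0, 0], [0, 0, 0]],
  [[0, 0, 0], [0, 0, 0]],
  [[0, 0, 0], [0, 0, 0]],
  [[0, 0, 0], [0, 0, 0]],
  [[0, 0, 0], [0, 0, 0]],
], claw=1)

```text
time_s: 26.65
position: [0.5878, -0.3589, 0.0578]
tool_rot: [[-0.001, 1.0, 0.003], [1.0, 0.001, -0.002], [-0.002, 0.003, -1.0]]
ft_force: [-0.3, 1.2, 6.6]
grip_width: 0.0593
gripper_force: 45.0
```

move_arm([
  [[0, 0, -0.5], [0, 0, 0]],
  [[0, 0, -0.8], [0, 0, 0]],
  [[0, 0, -0.7], [0, 0, 0]],
  [[0, 0, -0.1], [0, 0, 0.09]],
  [[0.21, -0.81, 0], [0, 0, 0]],
  [[0.21, -0.81, 0], [0, 0, 0]],
  [[0.21, -0.81, 0], [0, 0, 0]],
  [[0, 0, 0], [0, 0, 0]],
  [[0, 0, 0], [0, 0, 0]],
  [[0, 0, 1], [0, 0, 0]],
  [[0, 0, 0.7], [0, 0, 0]],
  [[0, 0, 0.25], [0, 0, 0]],
  [[0, 0, 0.09], [0, 0, 0]],
  [[0, 0, 0], [0, 0, 0]],
  [[0, 0, 0], [0, 0, 0]],
])

```text
time_s: 28.15
position: [0.467, -0.3263, 0.0596]
tool_rot: [[0.011, 1.0, 0.002], [1.0, -0.011, -0.002], [-0.002, 0.002, -1.0]]
ft_force: [-0.7, 0.2, -1.2]
grip_width: 0.0591
gripper_force: 44.5
```

move_arm([
  [[0.03, 0, 0], [0, 0, 0]],
  [[0.03, 0, 0], [0, 0, 0]],
  [[0.03, 0, 0], [0, 0, 0]],
  [[0, 0, 0], [0, 0, 0]],
])

```text
time_s: 28.55
position: [0.4661, -0.3208, 0.0585]
tool_rot: [[0.011, 1.0, 0.0], [1.0, -0.011, -0.0], [-0.0, 0.0, -1.0]]
ft_force: [0.2, 0.0, -1.7]
grip_width: 0.0594
gripper_force: 44.5
```

move_arm([
  [[0.02, 0.01, 0], [0, 0, 0]],
  [[0, 0, 0.02], [0, 0, 0]],
  [[0, 0, 0.02], [0, 0, 0]],
  [[0, 0, 0], [0, 0, 0]],
])

```text
time_s: 28.95
position: [0.4667, -0.3204, 0.0577]
tool_rot: [[0.011, 1.0, 0.001], [1.0, -0.011, -0.002], [-0.002, 0.001, -1.0]]
ft_force: [-4.3, 1.1, 11.9]
grip_width: 0.0593
gripper_force: 46.0
```

move_arm([
  [[0, 0, 0], [0, 0, 0]],
  [[0, 0, 0], [0, 0, 0]],
  [[0, 0, 0], [0, 0, 0]],
  [[0, 0, 0], [0, 0, 0]],
  [[0, 0, 0], [0, 0, 0]],
  [[0, 0, -0.4], [0, 0, 0]],
  [[0, 0, -1], [0, 0, 0]],
  [[0, 0, -1], [0, 0, 0]],
  [[-0.8, 0, 0], [0, 0, 0]],
  [[-0.8, 0, 0], [0, 0, 0]],
  [[0, 0, 0], [0, 0, 0]],
  [[0, 0, 0], [0, 0, 0]],
], claw=0)

```text
time_s: 30.15
position: [0.4653, -0.4003, 0.1758]
tool_rot: [[0.013, 1.0, -0.001], [1.0, -0.013, 0.001], [0.001, -0.001, -1.0]]
ft_force: [-0.1, 0.6, 0.1]
grip_width: 0.085
gripper_force: 0.0
```

move_arm([
  [[0, 0, 0], [0, 0, 0]],
  [[0, 0, 0], [0, 0, 0]],
  [[0, 0, 0], [0, 0, 0]],
  [[0, 0, 0], [0, 0, 0]],
], claw=0.55)

```text
time_s: 30.55
position: [0.4658, -0.3995, 0.1764]
tool_rot: [[0.011, 1.0, 0.0], [1.0, -0.011, -0.0], [-0.0, 0.0, -1.0]]
ft_force: [-0.3, 0.3, -0.1]
grip_width: 0.0383
gripper_force: 0.0
```

```bash
python3 - <<'E'
from h import *
t=cam("top"); tins(t)
o=env.observe();print(o["position"],o["tool_rot"].round(3)[:2,0])
im=cam("wrist"); tins(im); cv2.imwrite("pics/w6.png",im["frame"][:,:,::-1])
E
```

```text
tin [ 0.4694 -0.0826] yaw 4.6 size [0.062 0.066] ctr [ 0.4685 -0.0907]
tin [ 0.4686 -0.1423] yaw 12.3 size [0.068 0.057] ctr [ 0.4689 -0.1487]
tin [ 0.4682 -0.2019] yaw 0.6 size [0.059 0.055] ctr [ 0.4698 -0.2036]
tin [ 0.4676 -0.2622] yaw 1.7 size [0.052 0.055] ctr [ 0.4703 -0.2636]
tin [ 0.4671 -0.3219] yaw -0.2 size [0.057 0.061] ctr [ 0.4676 -0.3237]
[ 0.46572237 -0.39964489  0.17645163] [0.011 1.   ]
tin [ 0.4958 -0.3226] yaw 1.5 size [0.002 0.015] ctr [ 0.4976 -0.3218]
tin [ 0.4352 -0.3642] yaw -2.8 size [0.009 0.001] ctr [ 0.4332 -0.3657]
```

View pics/w6.png

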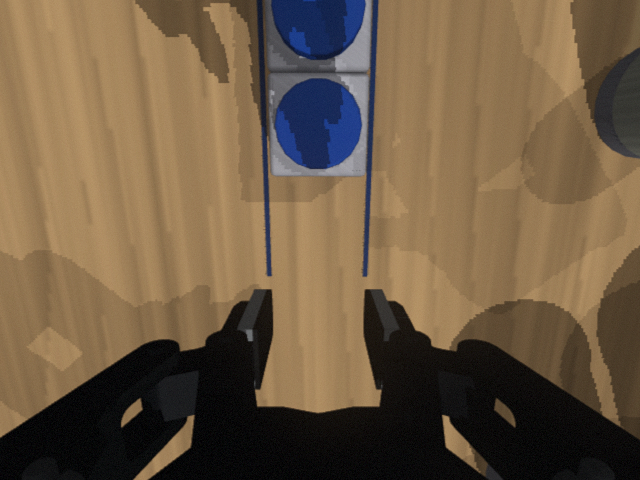

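The row is straight, close and centred between the tapes, with the rear tin's lid at (318,124). I'll lower the narrowed fingers behind it and push.

move_arm([
  [[0, 0, 1], [0, 0, 0]],
  [[0, 0, 1], [0, 0, 0]],
  [[0, 0, 0.53], [0, 0, 0]],
  [[0.2, 0, 0], [0, 0, 0]],
  [[0.2, 0, 0], [0, 0, 0]],
  [[0.2, 0, 0], [0, 0, 0]],
  [[0, 0, 0], [0, 0, 0]],
  [[0, 0, 0], [0, 0, 0]],
], claw=0.76)

```text
time_s: 31.45
position: [0.4665, -0.3701, 0.0513]
tool_rot: [[0.011, 1.0, 0.002], [1.0, -0.011, -0.002], [-0.002, 0.002, -1.0]]
ft_force: [0.7, 0.2, 0.0]
grip_width: 0.0207
gripper_force: 0.0
```

move_arm([
  [[0.1, 0, 0], [0, 0, 0]],
  [[0.15, 0, 0], [0, 0, 0]],
  [[0.2, 0, 0], [0, 0, 0]],
  [[0.2, 0, 0], [0, 0, 0]],
  [[0.2, 0, 0], [0, 0, 0]],
  [[0.2, 0, 0], [0, 0, 0]],
  [[0.2, 0, 0], [0, 0, 0]],
  [[0.2, 0, 0], [0, 0, 0]],
  [[0.2, 0, 0], [0, 0, 0]],
  [[0.1, 0, 0], [0, 0, 0]],
  [[0.05, 0, 0], [0, 0, 0]],
  [[0, 0, 0], [0, 0, 0]],
])

```text
time_s: 32.65
position: [0.4674, -0.2802, 0.0503]
tool_rot: [[0.011, 1.0, 0.001], [1.0, -0.011, -0.001], [-0.001, 0.001, -1.0]]
ft_force: [0.0, -2.6, 3.6]
grip_width: 0.0206
gripper_force: 1.3
```

```bash
python3 - <<'E'
from h import *
t=cam("top"); tins(t)
o=env.observe();print(o["position"],o["tool_rot"].round(3)[:2,0])
im=cam("wrist"); cv2.imwrite("pics/w7.png",im["frame"][:,:,::-1])
E
```

```text
tin [ 0.4717 -0.0005] yaw 1.3 size [0.061 0.071] ctr [ 0.4718 -0.0094]
tin [ 0.4705 -0.0604] yaw -1.3 size [0.099 0.055] ctr [ 0.4744 -0.0591]
tin [ 0.4701 -0.1203] yaw 1.7 size [0.055 0.099] ctr [ 0.4739 -0.1201]
tin [ 0.469  -0.1798] yaw -1.3 size [0.099 0.056] ctr [ 0.4719 -0.1763]
tin [ 0.468  -0.2393] yaw 16.8 size [0.048 0.05 ] ctr [ 0.4677 -0.2443]
[ 0.46731323 -0.28020174  0.05024053] [0.012 1.   ]
```

View pics/w7.png

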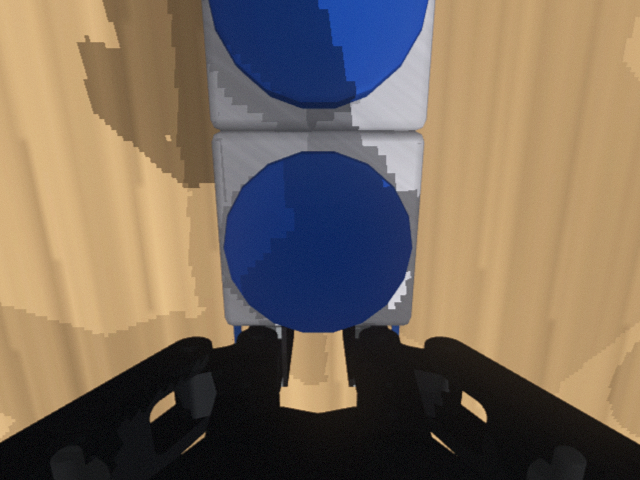

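The row is still straight and two-finger contact is good, with the rear face at row ~325. I'll continue.

move_arm([
  [[0.1, 0, 0], [0, 0, 0]],
  [[0.15, 0, 0], [0, 0, 0]],
  [[0.2, 0, 0], [0, 0, 0]],
  [[0.2, 0, 0], [0, 0, 0]],
  [[0.2, 0, 0], [0, 0, 0]],
  [[0.2, 0, 0], [0, 0, 0]],
  [[0.2, 0, 0], [0, 0, 0]],
  [[0.2, 0, 0], [0, 0, 0]],
  [[0.2, 0, 0], [0, 0, 0]],
  [[0.1, 0, 0], [0, 0, 0]],
  [[0.05, 0, 0], [0, 0, 0]],
  [[0, 0, 0], [0, 0, 0]],
])

```text
time_s: 33.95
position: [0.4684, -0.1904, 0.0502]
tool_rot: [[0.011, 1.0, 0.001], [1.0, -0.011, -0.001], [-0.001, 0.001, -1.0]]
ft_force: [0.5, -3.5, 5.4]
grip_width: 0.0204
gripper_force: 2.0
```

```bash
python3 - <<'E'
from h import *
t=cam("top"); tins(t)
o=env.observe();print(o["position"],o["tool_rot"].round(3)[:2,0])
cv2.imwrite("pics/t8.png",cv2.resize(t["frame"][230:350,150:450,::-1],None,fx=2.6,fy=2.6))
E
```

```text
tin [0.4716 0.0292] yaw -43.4 size [0.076 0.075] ctr [0.4906 0.0296]
tin [ 0.4712 -0.0308] yaw -0.5 size [0.099 0.056] ctr [ 0.474  -0.0294]
tin [0.47   0.0895] yaw -1.2 size [0.09  0.043] ctr [0.4658 0.0952]
tin [ 0.4699 -0.0905] yaw -1.0 size [0.099 0.056] ctr [ 0.4734 -0.089 ]
tin [ 0.4706 -0.1454] yaw -16.0 size [0.036 0.054] ctr [ 0.4738 -0.1474]
[ 0.46837641 -0.19035657  0.0501939 ] [0.012 1.   ]
```

View pics/t8.png

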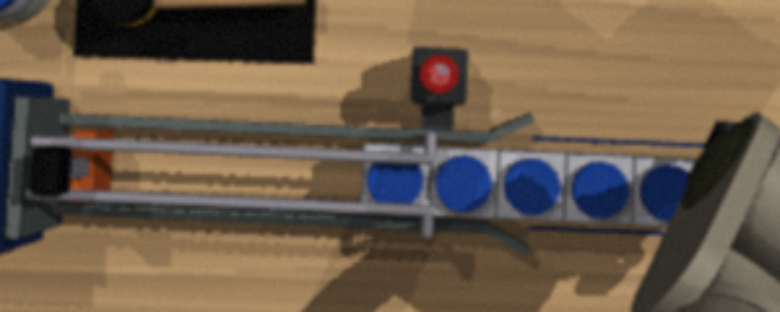

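The row is entering the channel straight and centred, with the first lid at (395,180) between the bars. I'll push to about 10 mm short.

move_arm([
  [[0.1, 0, 0], [0, 0, 0]],
  [[0.15, 0, 0], [0, 0, 0]],
  [[0.2, 0, 0], [0, 0, 0]],
  [[0.2, 0, 0], [0, 0, 0]],
  [[0.2, 0, 0], [0, 0, 0]],
  [[0.2, 0, 0], [0, 0, 0]],
  [[0.2, 0, 0], [0, 0, 0]],
  [[0.2, 0, 0], [0, 0, 0]],
  [[0.2, 0, 0], [0, 0, 0]],
  [[0.2, 0, 0], [0, 0, 0]],
  [[0.2, 0, 0], [0, 0, 0]],
  [[0.2, 0, 0], [0, 0, 0]],
  [[0.2, 0, 0], [0, 0, 0]],
  [[0.2, 0, 0], [0, 0, 0]],
  [[0.2, 0, 0], [0, 0, 0]],
  [[0.2, 0, 0], [0, 0, 0]],
  [[0.2, 0, 0], [0, 0, 0]],
  [[0.15, 0, 0], [0, 0, 0]],
  [[0.08, 0, 0], [0, 0, 0]],
  [[0, 0, 0], [0, 0, 0]],
])

```text
time_s: 36.0
position: [0.4703, -0.016, 0.0501]
tool_rot: [[0.011, 1.0, 0.001], [1.0, -0.011, -0.0], [-0.0, 0.001, -1.0]]
ft_force: [0.9, -1.9, 5.5]
grip_width: 0.0202
gripper_force: 1.2
```

```bash
python3 - <<'E'
from h import *
t=cam("top"); tins(t)
o=env.observe();print(o["position"],o["tool_rot"].round(3)[:2,0])
cv2.imwrite("pics/t9.png",cv2.resize(t["frame"][230:350,150:450,::-1],None,fx=2.6,fy=2.6))
im=cam("wrist"); cv2.imwrite("pics/w9.png",im["frame"][:,:,::-1])
for c,s,m in blobs(t,*BLUE,40,400): print(c,s[4],ray(t,c,.085)[0].round(4))
E
```

```text
tin [0.4727 0.2625] yaw -0.8 size [0.099 0.041] ctr [0.4676 0.2659]
tin [0.4716 0.2032] yaw 1.7 size [0.032 0.049] ctr [0.4708 0.2048]
tin [0.4702 0.1431] yaw 1.7 size [0.03  0.051] ctr [0.4692 0.1436]
tin [0.4699 0.083 ] yaw 1.8 size [0.032 0.053] ctr [0.47   0.0802]
[ 0.47024394 -0.01600145  0.0501006 ] [0.012 1.   ]
[225.33916084 296.69230769] 286 [0.4727 0.2625 0.085 ]
[251.33215548 297.96113074] 283 [0.4716 0.2032 0.085 ]
[277.67407407 299.38888889] 270 [0.4702 0.1431 0.085 ]
[304.10447761 300.36940299] 268 [0.4699 0.083  0.085 ]
```

View pics/w9.png

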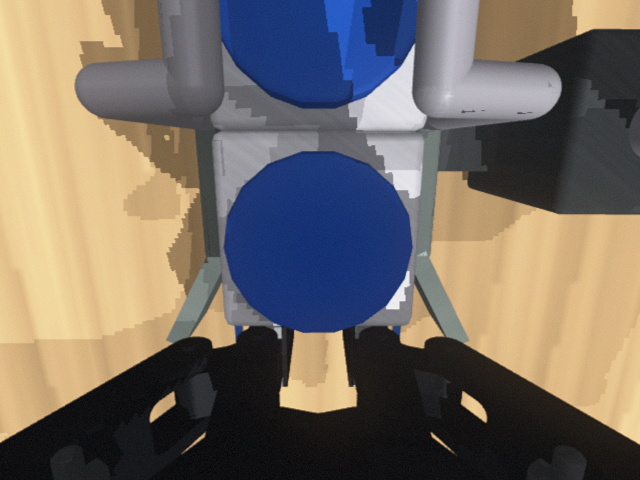

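The rear tin sits between the flares, with the wall kinks (mouth) at about (219,257) and (417,254) and the tin's rear edge at row ~323.

```bash
python3 - <<'E'
from h import *
im=cam("wrist")
print("kink",ray(im,[(219,257),(417,254)],.035).round(4)); print("rear",ray(im,[(318,325)],.072).round(4))
p=np.array([[.4697,y,.035] for y in (0,.005,.01)])+[.036,0,0]; print(proj(im,p).round(1))
cv2.imwrite("pics/w9c.png",cv2.resize(im["frame"][180:360,180:460,::-1],None,fx=2.8,fy=2.8,interpolation=cv2.INTER_CUBIC))
t=cam("top")
b=[np.array(c) for c,s,m in blobs(t,*BLUE,40,400)]
E
```

```text
kink [[0.4308 0.0082 0.035 ]
 [0.5096 0.0084 0.035 ]]
rear [[ 0.4701 -0.0028  0.072 ]]
[[406.  274. ]
 [406.6 262.3]
 [407.3 250.3]]
```

View pics/w9c.png

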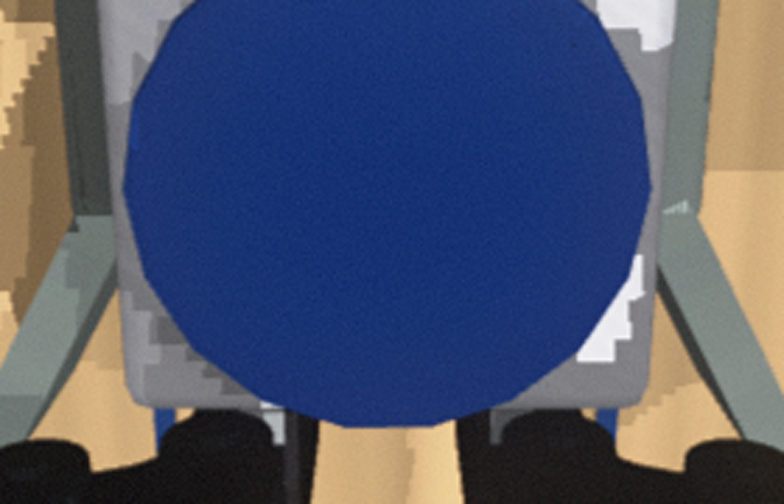

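move_arm([
  [[0.06, 0, 0], [0, 0, 0]],
  [[0.06, 0, 0], [0, 0, 0]],
  [[0.04, 0, 0], [0, 0, 0]],
  [[0, 0, 0], [0, 0, 0]],
  [[0, 0, 0], [0, 0, 0]],
])

```text
time_s: 36.7
position: [0.4703, -0.0085, 0.0501]
tool_rot: [[0.012, 1.0, 0.001], [1.0, -0.012, -0.001], [-0.001, 0.001, -1.0]]
ft_force: [0.3, -6.1, 5.6]
grip_width: 0.0205
gripper_force: 2.7
```

move_arm([
  [[-0.3, 0, 0], [0, 0, 0]],
  [[-0.8, 0, 0], [0, 0, 0]],
  [[-1, 0, 0], [0, 0, 0]],
  [[-0.9, 0, -0.2], [0, 0, 0]],
  [[0, 0, -0.8], [0, 0, 0]],
  [[0, 0, 0], [0, 0, 0]],
  [[0, 0, 0], [0, 0, 0]],
])

```text
time_s: 37.4
position: [0.468, -0.1576, 0.0998]
tool_rot: [[0.012, 1.0, -0.0], [1.0, -0.012, 0.001], [0.001, -0.0, -1.0]]
ft_force: [0.5, 0.6, -0.7]
grip_width: 0.0205
gripper_force: 0.0
```

```bash
python3 - <<'E'
from h import *
o=env.observe();print(o["position"])
im=cam("wrist"); 
cv2.imwrite("pics/w10.png",cv2.resize(im["frame"][0:260,160:480,::-1],None,fx=2.4,fy=2.3,interpolation=cv2.INTER_CUBIC))
print([(c.round(1),s,ray(im,c,0)[0].round(4)) for c,s,m in blobs(im,(20,130,100),(35,255,255),5)])
E
```

```text
[ 0.46796669 -0.15759368  0.09977055]
[]
```

View pics/w10.png

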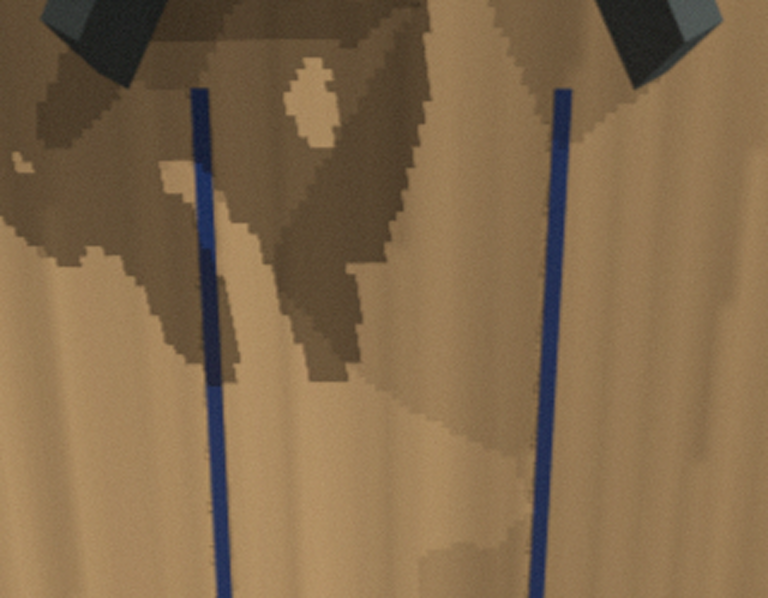

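The view is too far back and shows only the lane tapes and flare tips, so I'll reposition to see the mouth line and measure the tin's rear face by depth.

move_arm([
  [[0.6, 0, -0.6], [0, 0, 0]],
  [[0.8, 0, -0.6], [0, 0, 0]],
  [[0, 0, 0], [0, 0, 0]],
  [[0, 0, 0], [0, 0, 0]],
])

```text
time_s: 37.85
position: [0.4688, -0.0869, 0.1591]
tool_rot: [[0.009, 1.0, -0.001], [1.0, -0.009, 0.0], [0.0, -0.001, -1.0]]
ft_force: [-0.5, -0.9, -0.4]
grip_width: 0.0209
gripper_force: 0.0
```

```bash
cat >> h.py <<'E'
def cloud(im):
    v,u=np.mgrid[0:480,0:640]; d=im["depth"]
    c=np.stack([(u-im["cx"])/im["fx"]*d,-(v-im["cy"])/im["fy"]*d,-d],-1)
    P=c@np.array(im["attitude"]).T+im["eye"]; P[d<=0]=np.nan; return P
E
python3 - <<'E'
from h import *
o=env.observe();print(o["position"])
im=cam("wrist"); P=cloud(im)
for c,s,m in blobs(im,(18,100,60),(36,255,255),8):
    if c[1]<200: print("yel",c.round(1),s,ray(im,c,0)[0].round(4),np.nanmedian(P[m],0).round(4))
def med(m): return m.sum(),np.nanmedian(P[m],0).round(4)
X,Y,Z=P[...,0],P[...,1],P[...,2]
for z0 in (.01,.025,.04,.055): print("face",z0,med((abs(X-.4697)<.022)&(Z>z0)&(Z<z0+.012)&(abs(Y-.004)<.03)))
m=(abs(X-.4697)<.022)&(Z>.005)&(Z<.07)&(abs(Y-.004)<.03)
print(np.nanpercentile(Y[m],[5,25,50,75,95]).round(4))
print("table",med((abs(X-.4697)<.022)&(abs(Y+.03)<.01)))
# face bottom edge row & colors down the centre column
for v in range(60,150,3): print(v,im["frame"][v,318],P[v,318].round(4))
E
```

```text
[ 0.46882754 -0.08689027  0.15908754]
yel [85.5  2.5] [83  0  6  5 11] [0.3117 0.0748 0.    ] [ 0.3101  0.0755 -0.0026]
yel [561.1   6.1] [559   1   5  11  15] [0.6356 0.0693 0.    ] [ 0.6365  0.0698 -0.0018]
yel [618.1   2.5] [617   0   3   6  10] [0.6739 0.0711 0.    ] [ 0.6753  0.0717 -0.0018]
yel [184.9   3.8] [184   2   3   5   8] [0.3793 0.0733 0.    ] [ 0.3788  0.0741 -0.0014]
yel [85.9  9.9] [82  7  9  6 14] [0.3111 0.0703 0.    ] [ 0.3098  0.0709 -0.0018]
yel [615.1   9.9] [613   7   6   8  15] [0.6728 0.0666 0.    ] [ 0.6741  0.0674 -0.0016]
yel [58.7 10.9] [56  8  7  7 12] [0.2924 0.0699 0.    ] [ 0.2911  0.0703 -0.0019]
yel [107.1  15.4] [104  13   7   6   9] [0.3251 0.0668 0.    ] [ 0.3237  0.0673 -0.0018]
yel [614.8  18.3] [613  15   4   7  11] [0.6737 0.0616 0.    ] [ 0.6749  0.0618 -0.0017]
yel [111.4  19.8] [109  17   6   7  12] [0.3277 0.0641 0.    ] [ 0.3264  0.0649 -0.0018]
yel [25.  21.7] [24 19  3  6  9] [0.2679 0.0636 0.    ] [ 0.2668  0.0637 -0.0011]
yel [101.9  20.8] [101  18   3   6   8] [0.321  0.0637 0.    ] [ 0.3203  0.064  -0.0018]
yel [14.  23.4] [12 21
[... 9042 characters left out ...]
 0.0699]
102 [60 60 63] [0.4693 0.0025 0.0688]
105 [54 55 56] [0.4693 0.0023 0.0553]
108 [107  88  40] [0.4693 0.0019 0.0421]
111 [96 96 86] [0.4693 0.0022 0.017 ]
114 [122 101  71] [ 0.4693  0.0017 -0.0021]
117 [124 101  70] [ 4.692e-01 -4.000e-04 -1.900e-03]
120 [125 100  70] [ 0.4692 -0.0025 -0.002 ]
123 [123  99  69] [ 0.4692 -0.0046 -0.0018]
126 [123  98  68] [ 0.4692 -0.0068 -0.001 ]
129 [122  97  67] [ 0.4692 -0.0089 -0.0013]
132 [126 100  72] [ 0.4691 -0.011  -0.0025]
135 [123  99  70] [ 0.4691 -0.0131 -0.0021]
138 [124 100  72] [ 0.4691 -0.0153 -0.0007]
141 [122  96  68] [ 0.4691 -0.0175 -0.0016]
144 [126 104  71] [ 0.4691 -0.0196 -0.0025]
147 [148 120  84] [ 0.469  -0.0218 -0.002 ]
```

The yellow band at row 107 is a stripe on the tin, since its depth gives z≈43 mm. I'll fix the mouth position from the flare geometry by depth: the width is 72 mm at y=0 and widens by 1 mm per mm in front of it.

```bash
python3 - <<'E'
from h import *
im=cam("wrist"); P=cloud(im); X,Y,Z=[P[...,i] for i in range(3)]
g=(Z>.0295)&(Z<.0375)&(abs(X-.4697)>.033)&(abs(X-.4697)<.066)
W=[]
for y in np.arange(-.034,-.001,.003):
    m=g&(abs(Y-y)<.0015); r=X[m&(X>.47)]; l=X[m&(X<.47)]
    if len(r)>6 and len(l)>6: W.append((y,np.percentile(l,92),np.percentile(r,8),np.percentile(l,8),np.percentile(r,92)))
W=np.array(W); print(W.round(4))
for a,b,n in ((1,2,"in"),(3,4,"out")):
    w=W[:,b]-W[:,a]; k=np.polyfit(W[:,0],w,1); print(n,k, "y at 72:",(0.072-k[1])/k[0], "centre",((W[:,a]+W[:,b])/2).round(4)[[0,-1]])
E
```

```text
[[-0.031   0.412   0.5261  0.4065  0.5334]
 [-0.028   0.4134  0.5246  0.4052  0.5326]
 [-0.025   0.4151  0.5229  0.4072  0.5308]
 [-0.022   0.4171  0.5212  0.4087  0.5288]
 [-0.019   0.4184  0.5195  0.4104  0.5276]
 [-0.016   0.4201  0.5181  0.4122  0.5258]
 [-0.013   0.4219  0.5165  0.4141  0.5244]
 [-0.01    0.4237  0.5148  0.4154  0.5227]
 [-0.007   0.4252  0.5133  0.417   0.5211]
 [-0.004   0.427   0.5118  0.419   0.5196]]
in [-1.0921434   0.08036253] y at 72: 0.007656990197740207 centre [0.469  0.4694]
out [-1.03803982  0.09694257] y at 72: 0.024028524693352343 centre [0.4699 0.4693]
```

move_arm([
  [[0, 0, 0.8], [0, 0, 0]],
  [[0, 0, 0.8], [0, 0, 0]],
  [[0, 0, 0.58], [0, 0, 0]],
  [[0.5, 0, 0], [0, 0, 0]],
  [[0.5, 0, 0], [0, 0, 0]],
  [[0.3, 0, 0], [0, 0, 0]],
  [[0.1, 0, 0], [0, 0, 0]],
  [[0, 0, 0], [0, 0, 0]],
  [[0, 0, 0], [0, 0, 0]],
])

```text
time_s: 38.85
position: [0.47, -0.0188, 0.0504]
tool_rot: [[0.012, 1.0, -0.001], [1.0, -0.012, 0.0], [0.0, -0.001, -1.0]]
ft_force: [0.0, -0.5, -0.5]
grip_width: 0.0204
gripper_force: 0.0
```

move_arm([
  [[0.08, 0, 0], [0, 0, 0]],
  [[0.08, 0, 0], [0, 0, 0]],
  [[0.06, 0, 0], [0, 0, 0]],
  [[0.04, 0, 0], [0, 0, 0]],
  [[0, 0, 0], [0, 0, 0]],
  [[0, 0, 0], [0, 0, 0]],
])

```text
time_s: 39.45
position: [0.4702, -0.005, 0.0508]
tool_rot: [[0.012, 1.0, 0.0], [1.0, -0.012, 0.0], [0.0, 0.0, -1.0]]
ft_force: [0.7, -1.3, -0.4]
grip_width: 0.0204
gripper_force: 0.7
```

Now back off and measure again from the same pose.

move_arm([
  [[0.01, 0, 0], [0, 0, 0]],
  [[0, 0, 0], [0, 0, 0]],
  [[-0.3, 0, 0], [0, 0, 0]],
  [[-0.7, 0, 0], [0, 0, 0]],
  [[-0.65, 0, -0.3], [0, 0, 0]],
  [[0, 0, -0.9], [0, 0, 0]],
  [[0, 0, -0.98], [0, 0, 0]],
  [[0, 0, 0], [0, 0, 0]],
  [[0, 0, 0], [0, 0, 0]],
  [[0, 0, 0], [0, 0, 0]],
])

```text
time_s: 40.45
position: [0.4686, -0.0865, 0.1588]
tool_rot: [[0.011, 1.0, -0.002], [1.0, -0.011, 0.001], [0.001, -0.002, -1.0]]
ft_force: [0.6, -0.1, -0.2]
grip_width: 0.0207
gripper_force: 0.0
```

```bash
cat > face.py <<'E'
from h import *
o=env.observe();print(o["position"].round(4))
im=cam("wrist"); P=cloud(im); X,Y,Z=[P[...,i] for i in range(3)]
for z0 in (.012,.03,.05): 
    m=(abs(X-.4697)<.022)&(Z>z0)&(Z<z0+.015)&(abs(Y-.004)<.02); print("face",z0,m.sum(),np.nanmedian(Y[m]).round(4))
for s in (-1,1):
    m=(abs(X-.4697-s*.018)<.008)&(Z>.02)&(Z<.06)&(abs(Y-.004)<.02); print("side",s,np.nanmedian(Y[m]).round(4))
hsv=cv2.cvtColor(im["frame"],cv2.COLOR_RGB2HSV)
m=cv2.inRange(hsv,np.array((20,130,60)),np.array((36,255,255)))[60:140,262:378]
print("yellow rows",[(r+60,int(n),P[r+60,318].round(4)) for r,n in enumerate((m>0).sum(1)) if n>15])
t=cam("top")
for c,s,mm in blobs(t,*BLUE,40,400):
    p=ray(t,c,.085)[0]
    if p[0]<.5: print("lid",s[4],p.round(4))
E
python3 face.py
```

```text
[ 0.4686 -0.0865  0.1588]
face 0.012 130 0.0059
face 0.03 168 0.0058
face 0.05 238 0.0061
side -1 0.0062
side 1 0.0057
yellow rows [(101, 41, array([0.4692, 0.0058, 0.0473])), (102, 94, array([0.4692, 0.0056, 0.044 ])), (108, 96, array([ 0.4691,  0.0063, -0.0015])), (109, 97, array([ 0.4691,  0.0056, -0.0014]))]
lid 285 [0.4731 0.2739 0.085 ]
lid 290 [0.4721 0.2141 0.085 ]
lid 353 [0.4711 0.0348 0.085 ]
lid 271 [0.4703 0.1541 0.085 ]
lid 266 [0.4695 0.0949 0.085 ]
```

The mouth line (table y≈0.006) now sits right at the tin's rear face (y≈0.0059), so the row is flush, straight and tight. Next I'll locate the jaw grip.

```bash
python3 - <<'E'
from h import *
t=cam("top"); P=cloud(t); X,Y,Z=[P[...,i] for i in range(3)]
r=(abs(X-.474)<.03)&(Y>.33)&(Y<.6)
for y in np.arange(.335,.52,.01):
    m=r&(abs(Y-y)<.005); print(y.round(3),m.sum(),np.nanpercentile(Z[m],[50,95]).round(3))
m=r&(Y<.41)&(Z>.15)&(Z<.17); print("grip top",m.sum(),np.nanmean(P[m],0).round(4),np.nanpercentile(X[m],[3,97]).round(4),np.nanpercentile(Y[m],[3,97]).round(4))
# mallet / mat
m=(abs(X-.62)<.08)&(Y>.1)&(Y<.44)&(Z>.062)&(Z<.085); print("head top",m.sum(),np.nanmedian(P[m],0).round(4),np.nanpercentile(X[m],[3,97]).round(4),np.nanpercentile(Y[m],[3,97]).round(4))
m=(abs(X-.62)<.08)&(Y>.1)&(Y<.44)&(Z>.035)&(Z<.06)
c=P[m][:,:2].astype(np.float32); print("handle",m.sum(),np.median(P[m],0).round(4)); 
if m.sum()>20: print(cv2.minAreaRect(c), cv2.fitLine(c,cv2.DIST_L2,0,.01,.01).ravel().round(4))
E
```

```text
0.335 106 [0.002 0.112]
0.345 112 [0.003 0.113]
0.355 316 [0.049 0.152]
0.365 252 [0.11  0.161]
0.375 145 [0.157 0.161]
0.385 33 [0.114 0.159]
0.395 30 [0.109 0.113]
0.405 184 [0.111 0.117]
0.415 175 [0.116 0.128]
0.425 140 [0.13  0.133]
0.435 133 [0.131 0.133]
0.445 175 [0.135 0.144]
0.455 139 [0.142 0.145]
0.465 132 [0.143 0.145]
0.475 126 [0.143 0.146]
0.485 126 [0.143 0.146]
0.495 108 [0.142 0.145]
0.505 83 [0.133 0.144]
0.515 122 [0.131 0.134]
grip top 221 [0.4747 0.3694 0.1579] [0.4558 0.4935] [0.3588 0.3811]
head top 574 [0.6334 0.3474 0.0737] [0.6054 0.6571] [0.3185 0.4384]
handle 862 [0.6365 0.2687 0.0503]
((0.5975443124771118, 0.3124604821205139), (0.26291635632514954, 0.1264915019273758), 86.44427490234375) [ 0.0489 -0.9988  0.6348  0.2849]
```

move_arm([
  [[0, 0, -0.7], [0, 0, 0]],
  [[0, 0, -0.7], [0, 0, 0]],
  [[0.8, 0, 0], [0, 0, 0]],
  [[0.8, 0, 0], [0, 0, 0]],
  [[0.8, 0, 0], [0, 0, 0]],
  [[0.8, 0, 0], [0, 0, 0]],
  [[0.8, 0, 0], [0, 0, 0]],
  [[0.8, 0, 0], [0, 0, 0]],
  [[0.8, 0, 0], [0, 0, 0]],
  [[0.8, 0, 0], [0, 0, 0]],
  [[0.8, 0, 0], [0, 0, 0]],
  [[0.8, 0, 0], [0, 0, 0]],
  [[0.8, 0, 0], [0, 0, 0]],
  [[0, 0, 0], [0, 0, 0]],
  [[0, 0, 0], [0, 0, 0]],
  [[0, 0, 0], [0, 0, 0]],
], claw=0.25)

```text
time_s: 42.2
position: [0.4743, 0.3521, 0.2293]
tool_rot: [[0.012, 1.0, -0.001], [1.0, -0.012, -0.001], [-0.001, -0.001, -1.0]]
ft_force: [-0.5, -0.1, -0.7]
grip_width: 0.0638
gripper_force: 0.0
```

```bash
python3 - <<'E'
from h import *
o=env.observe();print(o["position"].round(4),o["q"].round(1))
im=cam("wrist"); P=cloud(im); X,Y,Z=[P[...,i] for i in range(3)]
m=(abs(X-.4747)<.03)&(Y>.33)&(Y<.41)&(Z>.150)&(Z<.165); print("grip top",m.sum(),np.nanmedian(P[m],0).round(4),np.nanpercentile(X[m],[2,98]).round(4),np.nanpercentile(Y[m],[2,98]).round(4))
E
```

```text
[0.4743 0.3521 0.2293] [25.1 26.7 69.4 -0.  83.9 25.8]
grip top 2921 [0.4747 0.3742 0.1557] [0.456  0.4936] [0.3622 0.3849]
```

move_arm([
  [[0.43, 0.01, 0], [0, 0, 0]],
  [[0, 0, 0.6], [0, 0, 0]],
  [[0, 0, 0.6], [0, 0, 0]],
  [[0, 0, 0.4], [0, 0, 0]],
  [[0, 0, 0], [0, 0, 0]],
  [[0, 0, 0], [0, 0, 0]],
])

```text
time_s: 42.85
position: [0.4756, 0.3739, 0.1506]
tool_rot: [[0.013, 1.0, 0.001], [1.0, -0.013, 0.0], [0.0, 0.001, -1.0]]
ft_force: [0.2, 0.5, 0.5]
grip_width: 0.0639
gripper_force: 0.0
```

move_arm([
  [[0, 0, 0], [0, 0, 0]],
  [[0, 0, 0], [0, 0, 0]],
  [[0, 0, 0], [0, 0, 0]],
  [[0, 0, 0], [0, 0, 0]],
  [[0, 0, 0], [0, 0, 0]],
], claw=1, force=30)

```text
time_s: 43.35
position: [0.4753, 0.3745, 0.1514]
tool_rot: [[0.012, 1.0, 0.002], [1.0, -0.012, 0.001], [0.001, 0.002, -1.0]]
ft_force: [-2.5, -2.5, 7.0]
grip_width: 0.0395
gripper_force: 30.9
```

move_arm([
  [[-0.05, 0, 0], [0, 0, 0]],
  [[-0.1, 0, 0], [0, 0, 0]],
  [[-0.1, 0, 0], [0, 0, 0]],
  [[-0.1, 0, 0], [0, 0, 0]],
  [[-0.1, 0, 0], [0, 0, 0]],
  [[-0.1, 0, 0], [0, 0, 0]],
  [[-0.1, 0, 0], [0, 0, 0]],
  [[-0.1, 0, 0], [0, 0, 0]],
  [[-0.1, 0, 0], [0, 0, 0]],
  [[-0.1, 0, 0], [0, 0, 0]],
  [[-0.05, 0, 0], [0, 0, 0]],
])

```text
time_s: 44.45
position: [0.4747, 0.325, 0.1514]
tool_rot: [[0.012, 1.0, 0.002], [1.0, -0.012, 0.002], [0.002, 0.002, -1.0]]
ft_force: [-2.8, 2.6, 6.6]
grip_width: 0.0395
gripper_force: 30.9
```

```bash
cat > jaw.py <<'E'
from h import *
o=env.observe();print(o["position"].round(4),o["ft_force"].round(1))
t=cam("top"); P=cloud(t)
for c,s,mm in blobs(t,*BLUE,40,400):
    p=ray(t,c,.085)[0]
    if p[0]<.5: print("lid",s[4],p.round(4))
for c,s,m in blobs(t,(5,150,60),(14,255,255),15): print("orange",c.round(1),s,np.nanpercentile(P[m],[2,98],axis=0)[:,1:].round(4).tolist(),ray(t,(s[0]+s[2],c[1]),.0725)[0].round(4))
E
python3 jaw.py
```

```text
[0.4747 0.325  0.1514] [-2.8  2.6  6.6]
lid 262 [0.4723 0.2741 0.085 ]
lid 272 [0.4711 0.2142 0.085 ]
lid 355 [0.4712 0.0352 0.085 ]
lid 269 [0.4702 0.1544 0.085 ]
lid 278 [0.4704 0.0947 0.085 ]
lid 72 [0.3231 0.5505 0.085 ]
orange [204.5 281.4] [199 280  12   4  37] [[0.3095, -0.0028], [0.3474, 0.0683]] [0.5059 0.2999 0.0725]
orange [203.6 296.9] [199 289   9  15  62] [[0.3099, 0.0615], [0.3246, 0.1292]] [0.4703 0.3051 0.0725]
```

move_arm([
  [[-0.05, 0, 0], [0, 0, 0]],
  [[-0.03, 0, 0], [0, 0, 0]],
  [[-0.02, 0, 0], [0, 0, 0]],
])

```text
time_s: 44.8
position: [0.4746, 0.3202, 0.1514]
tool_rot: [[0.012, 1.0, 0.002], [1.0, -0.012, 0.002], [0.002, 0.002, -1.0]]
ft_force: [-1.5, 3.5, 6.4]
grip_width: 0.0393
gripper_force: 30.9
```

move_arm([
  [[-0.02, 0, 0], [0, 0, 0]],
  [[0, 0, 0], [0, 0, 0]],
])

```text
time_s: 45.0
position: [0.4746, 0.3195, 0.1514]
tool_rot: [[0.012, 1.0, 0.002], [1.0, -0.012, 0.003], [0.003, 0.002, -1.0]]
ft_force: [-1.3, 3.9, 6.1]
grip_width: 0.0398
gripper_force: 30.8
```

```bash
python3 jaw.py
```

```text
[0.4746 0.3195 0.1514] [-1.3  3.9  6.1]
lid 266 [0.4722 0.2741 0.085 ]
lid 271 [0.4711 0.2141 0.085 ]
lid 354 [0.4712 0.0351 0.085 ]
lid 269 [0.4702 0.1542 0.085 ]
lid 282 [0.4705 0.0947 0.085 ]
lid 73 [0.3228 0.5454 0.085 ]
orange [205.6 281.8] [202 280   9   4  26] [[0.3072, -0.0029], [0.3391, 0.0691]] [0.5051 0.2999 0.0725]
orange [204.4 301.2] [201 299   7   5  26] [[0.304, 0.0623], [0.3206, 0.1363]] [0.4605 0.3046 0.0725]
```

move_arm([
  [[-0.02, 0, 0], [0, 0, 0]],
  [[0, 0, 0], [0, 0, 0]],
])

```text
time_s: 45.25
position: [0.4746, 0.3189, 0.1514]
tool_rot: [[0.011, 1.0, 0.002], [1.0, -0.011, 0.004], [0.004, 0.002, -1.0]]
ft_force: [-2.3, 6.7, 4.6]
grip_width: 0.0394
gripper_force: 30.8
```

move_arm([
  [[-0.02, 0, 0], [0, 0, 0]],
  [[0, 0, 0], [0, 0, 0]],
])

```text
time_s: 45.45
position: [0.4746, 0.318, 0.1514]
tool_rot: [[0.011, 1.0, 0.003], [1.0, -0.011, 0.004], [0.004, 0.002, -1.0]]
ft_force: [-2.6, 7.8, 5.4]
grip_width: 0.039
gripper_force: 30.8
```

```bash
python3 jaw.py
```

```text
[0.4746 0.318  0.1514] [-2.6  7.8  5.4]
lid 264 [0.4719 0.2725 0.085 ]
lid 270 [0.471 0.213 0.085]
lid 358 [0.4708 0.0334 0.085 ]
lid 269 [0.4702 0.1531 0.085 ]
lid 284 [0.4704 0.0931 0.085 ]
lid 78 [0.3228 0.5441 0.085 ]
orange [206.  281.9] [202 281   9   3  25] [[0.3047, -0.0009], [0.34, 0.0683]] [0.5048 0.2999 0.0725]
orange [205.1 301.3] [202 299   7   5  29] [[0.3026, 0.0626], [0.3187, 0.1331]] [0.4604 0.3023 0.0725]
```

The jaw contacted (force rose from 4 N to 8 N) and the row moved out about 1.5 mm. I'll release and check how flush it is.

move_arm([
  [[0, 0, 0], [0, 0, 0]],
  [[0, 0, 0], [0, 0, 0]],
  [[0, 0, 0], [0, 0, 0]],
  [[0, 0, -0.5], [0, 0, 0]],
  [[0, 0, -1], [0, 0, 0]],
  [[-0.8, 0, 0], [0, 0, 0]],
  [[-0.8, 0, 0], [0, 0, 0]],
  [[-0.8, 0, 0], [0, 0, 0]],
  [[-0.8, 0, 0], [0, 0, 0]],
  [[-0.8, 0, 0], [0, 0, 0]],
  [[-0.8, 0, 0], [0, 0, 0]],
  [[-0.8, 0, 0], [0, 0, 0]],
  [[-0.8, 0, 0], [0, 0, 0]],
  [[-0.8, 0, 0], [0, 0, 0]],
  [[-0.8, 0, 0], [0, 0, 0]],
  [[-0.1, 0, 0.5], [0, 0, 0]],
  [[0, 0, 0.88], [0, 0, 0]],
  [[0, 0, 0], [0, 0, 0]],
  [[0, 0, 0], [0, 0, 0]],
], claw=0.4)

```text
time_s: 47.4
position: [0.4698, -0.0886, 0.1565]
tool_rot: [[0.011, 1.0, -0.001], [1.0, -0.011, 0.0], [0.0, -0.001, -1.0]]
ft_force: [-0.1, 0.2, 1.8]
grip_width: 0.051
gripper_force: 0.0
```

```bash
python3 face.py; python3 jaw.py
```

```text
[ 0.4698 -0.0886  0.1565]
face 0.012 127 0.0044
face 0.03 167 0.0043
face 0.05 285 0.0046
side -1 0.0046
side 1 0.0041
yellow rows [(100, 87, array([0.4706, 0.0041, 0.046 ])), (101, 56, array([0.4707, 0.0044, 0.0377]))]
lid 282 [0.4729 0.2722 0.085 ]
lid 285 [0.472  0.2128 0.085 ]
lid 352 [0.4708 0.0334 0.085 ]
lid 273 [0.4704 0.1529 0.085 ]
lid 266 [0.4694 0.0934 0.085 ]
[ 0.4706 -0.0887  0.1577] [ 0.4 -0.2 -0.1]
lid 285 [0.473  0.2724 0.085 ]
lid 284 [0.4719 0.2127 0.085 ]
lid 352 [0.4708 0.0334 0.085 ]
lid 272 [0.4702 0.1531 0.085 ]
lid 266 [0.4694 0.0934 0.085 ]
orange [206.  281.8] [202 280   9   4  25] [[0.3058, -0.0005], [0.3394, 0.068]] [0.505  0.2999 0.0725]
orange [205.1 301.3] [202 299   7   5  29] [[0.3024, 0.0625], [0.318, 0.1345]] [0.4604 0.3023 0.0725]
orange [131.5 354.5] [129 334   6  44 127] [[0.4889, 0.0201], [0.4958, 0.0322]] [0.3349 0.4654 0.0725]
```

move_arm([
  [[0, 0, 0], [0, 0, 0]],
  [[0, 0, 0], [0, 0, 0]],
  [[0, 0, 0.8], [0, 0, 0]],
  [[0, 0, 0.8], [0, 0, 0]],
  [[0, 0, 0.54], [0, 0, 0]],
  [[0.5, 0, 0], [0, 0, 0]],
  [[0.5, 0, 0], [0, 0, 0]],
  [[0.3, 0, 0], [0, 0, 0]],
  [[0.1, 0, 0], [0, 0, 0]],
  [[0.1, 0, 0], [0, 0, 0]],
  [[0, 0, 0], [0, 0, 0]],
  [[0, 0, 0], [0, 0, 0]],
], claw=0.76)

```text
time_s: 48.75
position: [0.4707, -0.0141, 0.0489]
tool_rot: [[0.012, 1.0, 0.0], [1.0, -0.012, -0.0], [-0.0, 0.0, -1.0]]
ft_force: [-0.8, -1.0, 0.3]
grip_width: 0.0205
gripper_force: 0.0
```

move_arm([
  [[0.06, 0, 0], [0, 0, 0]],
  [[0.04, 0, 0], [0, 0, 0]],
  [[0.04, 0, 0], [0, 0, 0]],
  [[0, 0, 0], [0, 0, 0]],
  [[0, 0, 0], [0, 0, 0]],
])

```text
time_s: 49.25
position: [0.4708, -0.0068, 0.0488]
tool_rot: [[0.012, 1.0, 0.0], [1.0, -0.012, -0.0], [-0.0, 0.0, -1.0]]
ft_force: [0.1, -4.9, -0.0]
grip_width: 0.0205
gripper_force: 0.0
```

move_arm([
  [[0.02, 0, 0], [0, 0, 0]],
  [[0.02, 0, 0], [0, 0, 0]],
  [[0, 0, 0], [0, 0, 0]],
  [[0, 0, 0], [0, 0, 0]],
])

```text
time_s: 49.65
position: [0.471, -0.0051, 0.0489]
tool_rot: [[0.012, 1.0, 0.001], [1.0, -0.012, -0.001], [-0.001, 0.001, -1.0]]
ft_force: [0.2, -5.9, -1.0]
grip_width: 0.0208
gripper_force: 0.0
```

move_arm([
  [[-0.3, 0, 0], [0, 0, 0]],
  [[-0.7, 0, 0], [0, 0, 0]],
  [[-0.65, 0, -0.3], [0, 0, 0]],
  [[0, 0, -0.9], [0, 0, 0]],
  [[0, 0, -0.98], [0, 0, 0]],
  [[0, 0, 0], [0, 0, 0]],
  [[0, 0, 0], [0, 0, 0]],
  [[0, 0, 0], [0, 0, 0]],
])

```text
time_s: 50.45
position: [0.4691, -0.0865, 0.1568]
tool_rot: [[0.011, 1.0, -0.002], [1.0, -0.011, 0.001], [0.001, -0.002, -1.0]]
ft_force: [-0.2, -0.6, -0.8]
grip_width: 0.0207
gripper_force: 0.0
```

```bash
python3 face.py; python3 - <<'E'
from h import *
t=cam("top"); P=cloud(t); X,Y,Z=[P[...,i] for i in range(3)]
k=(X>.58)&(X<.70)&(Y>.16)&(Y<.40)
m=k&(Z>.067)&(Z<.085); c,r=cv2.minEnclosingCircle(P[m][:,:2].astype(np.float32)); print("head",m.sum(),np.round(c,4),round(r,4),np.nanmedian(Z[m]).round(4))
m=k&(Z>.043)&(Z<.058)&(Y<.31); q=P[m][:,:2].astype(np.float32); print("handle",m.sum(),cv2.minAreaRect(q),np.nanmedian(Z[m]).round(4)); 
g=t["frame"]; d=(g.max(2)<38)
m=k&d&(abs(Z)<.01); q=P[m][:,:2].astype(np.float32); print("mat",m.sum(),cv2.minAreaRect(q))
m=(abs(X-.5653)<.02)&(abs(Y-.0535)<.02)&(Z>.095); print("pin",m.sum(),np.nanmedian(P[m],0).round(4),np.nanpercentile(Z[m],[5,95]).round(4))
E
```

```text
[ 0.4691 -0.0865  0.1568]
face 0.012 135 0.0064
face 0.03 141 0.0063
face 0.05 260 0.0067
side -1 0.0066
side 1 0.0062
yellow rows [(100, 94, array([0.4698, 0.0062, 0.0467])), (101, 87, array([0.4697, 0.0062, 0.0409])), (108, 100, array([ 0.4697,  0.006 , -0.0005])), (109, 27, array([ 0.4697,  0.0054, -0.0016]))]
lid 280 [0.473  0.2746 0.085 ]
lid 291 [0.4722 0.2144 0.085 ]
lid 350 [0.4709 0.0355 0.085 ]
lid 271 [0.4702 0.155  0.085 ]
lid 267 [0.4693 0.0951 0.085 ]
head 445 [0.6326 0.3434] 0.0281 0.0733
handle 599 ((0.638033390045166, 0.2444300353527069), (0.026391593739390373, 0.13144610822200775), 2.7547810077667236) 0.0505
mat 3033 ((0.6399766206741333, 0.2875775098800659), (0.2244802564382553, 0.11991948634386063), 89.97305297851562)
pin 173 [0.5661 0.0524 0.1059] [0.1033 0.1084]
```

The row is flush again (rear face 0.0063 against line 0.006) and still pressed against the jaw. Next I'll go to the mallet grip.

move_arm([
  [[0, 0, -0.7], [0, 0, 0]],
  [[0, 0, -0.5], [0, 0, 0]],
  [[0.74, 0.326, 0], [0, 0, 0]],
  [[0.74, 0.326, 0], [0, 0, 0]],
  [[0.74, 0.326, 0], [0, 0, 0]],
  [[0.74, 0.326, 0], [0, 0, 0]],
  [[0.74, 0.326, 0], [0, 0, 0]],
  [[0.74, 0.326, 0], [0, 0, 0]],
  [[0.74, 0.326, 0], [0, 0, 0]],
  [[0.74, 0.326, 0], [0, 0, 0]],
  [[0.74, 0.326, 0], [0, 0, 0]],
  [[0.74, 0.326, 0], [0, 0, 0]],
  [[0, 0, 0], [0, 0, -0.45]],
  [[0, 0, 0], [0, 0, 0]],
  [[0, 0, 0], [0, 0, 0]],
], claw=0.3)

```text
time_s: 52.1
position: [0.6368, 0.2807, 0.217]
tool_rot: [[-0.049, 0.999, -0.001], [0.999, 0.049, -0.0], [-0.0, -0.002, -1.0]]
ft_force: [0.1, 0.2, -0.1]
grip_width: 0.0598
gripper_force: 0.0
```

```bash
cat > mal.py <<'E'
from h import *
o=env.observe();print(o["position"].round(4),o["tool_rot"][:2,0].round(3),o["grip_width"])
im=cam("wrist"); P=cloud(im); X,Y,Z=[P[...,i] for i in range(3)]
k=(X>.57)&(X<.71)&(Y>.16)&(Y<.40)
m=k&(Z>.065)&(Z<.08); c,r=cv2.minEnclosingCircle(P[m][:,:2].astype(np.float32)); print("head",m.sum(),np.round(c,4),round(r,4),np.nanmedian(Z[m]).round(4))
m=k&(Z>.043)&(Z<.058)&(Y<.305)
if m.sum(): print("handle",m.sum(),cv2.minAreaRect(P[m][:,:2].astype(np.float32)),np.nanmedian(Z[m]).round(4))
E
python3 mal.py
```

```text
[0.6368 0.2807 0.217 ] [-0.049  0.999] 0.05983333806511702
head 4780 [0.6326 0.346 ] 0.0279 0.071
handle 4097 ((0.6378597617149353, 0.24386897683143616), (0.026015762239694595, 0.12350954860448837), 3.054180145263672) 0.0478
```

move_arm([
  [[0.04, -0.02, 0.6], [0, 0, 0]],
  [[0, 0, 0.8], [0, 0, 0]],
  [[0, 0, 0.8], [0, 0, 0]],
  [[0, 0, 0.8], [0, 0, 0]],
  [[0, 0, 0.6], [0, 0, 0]],
  [[0, 0, 0], [0, 0, 0]],
  [[0, 0, 0], [0, 0, 0]],
])

```text
time_s: 52.85
position: [0.6364, 0.2826, 0.0389]
tool_rot: [[-0.05, 0.999, 0.001], [0.999, 0.05, 0.0], [0.0, 0.001, -1.0]]
ft_force: [0.8, 0.5, 0.5]
grip_width: 0.0596
gripper_force: 0.0
```

move_arm([
  [[0, 0, 0], [0, 0, 0]],
  [[0, 0, 0], [0, 0, 0]],
  [[0, 0, 0], [0, 0, 0]],
  [[0, 0, 0], [0, 0, 0]],
  [[0, 0, 0], [0, 0, 0]],
  [[0, 0, 0], [0, 0, 0]],
  [[0, 0, 0], [0, 0, 0]],
  [[0, 0, 0], [0, 0, 0]],
], claw=1, force=110)

```text
time_s: 53.65
position: [0.6365, 0.2831, 0.04]
tool_rot: [[-0.051, 0.999, 0.003], [0.999, 0.051, 0.001], [0.0, 0.003, -1.0]]
ft_force: [-0.8, -1.7, 6.7]
grip_width: 0.0239
gripper_force: 107.5
```

move_arm([
  [[0, 0, -0.4], [0, 0, 0]],
  [[0, 0, -0.9], [0, 0, 0]],
  [[0, 0, -0.9], [0, 0, 0]],
  [[0, 0, -0.9], [0, 0, 0]],
  [[0, 0, -0.1], [0, 0, 0]],
  [[-0.72, -0.204, 0], [0, 0, 0]],
  [[-0.72, -0.204, 0], [0, 0, 0]],
  [[-0.72, -0.204, 0], [0, 0, 0]],
  [[-0.72, -0.204, 0], [0, 0, 0]],
  [[-0.72, -0.204, 0], [0, 0, 0]],
  [[-0.72, -0.204, 0], [0, 0, 0]],
  [[-0.72, -0.204, 0], [0, 0, 0]],
  [[-0.72, -0.204, 0], [0, 0, 0]],
  [[0, 0, 0], [0, 0, 0]],
  [[0, 0, 0], [0, 0, 0]],
])

```text
time_s: 55.15
position: [0.5687, -0.0093, 0.1973]
tool_rot: [[-0.05, 0.999, -0.001], [0.999, 0.05, 0.0], [0.0, -0.001, -1.0]]
ft_force: [0.0, 0.6, -2.6]
grip_width: 0.024
gripper_force: 108.9
```

```bash
python3 - <<'E'
from h import *
o=env.observe();print(o["position"].round(4),o["tool_rot"][:2,0].round(3))
im=cam("wrist"); P=cloud(im); X,Y,Z=[P[...,i] for i in range(3)]
m=(abs(X-.565)<.05)&(abs(Y-.053)<.05)&(Z>.2); print("head top",m.sum())
if m.sum()>20:
    c,r=cv2.minEnclosingCircle(P[m][:,:2].astype(np.float32)); print(np.round(c,4),r,np.nanpercentile(Z[m],[2,50,98]).round(4), "tilt",np.linalg.lstsq(np.c_[P[m][:,:2],np.ones(m.sum())],Z[m],rcond=None)[0].round(3))
E
```

```text
[ 0.5687 -0.0093  0.1973] [-0.05   0.999]
head top 61969
[0.5795 0.0377] 0.049512311816215515 [0.2048 0.2284 0.277 ] tilt [-0.057 -0.419  0.285]
```

```bash
python3 - <<'E'
from h import *
im=cam("wrist"); P=cloud(im); X,Y,Z=[P[...,i] for i in range(3)]
m=(abs(X-.565)<.04)&(Y>.015)&(Z>.222)&(Z<.238)&(im["frame"].max(2)<90); A=P[m]
print(m.sum(),np.percentile(A,[1,50,99],axis=0).round(4),np.linalg.lstsq(np.c_[A[:,:2],np.ones(len(A))],A[:,2],rcond=None)[0].round(3))
E
```

```text
37510 [[0.5402 0.0294 0.2266]
 [0.5651 0.0564 0.2281]
 [0.5904 0.0796 0.2296]] [-0.002 -0.002  0.23 ]
```

move_arm([
  [[0, 0, 0.4], [0, 0, 0]],
  [[0, 0, 0.4], [0, 0, 0]],
  [[0, 0, 0.2], [0, 0, 0]],
  [[0, 0, 0], [0, 0, 0]],
  [[0, 0, 0], [0, 0, 0]],
])

```text
time_s: 55.75
position: [0.5695, -0.0084, 0.1484]
tool_rot: [[-0.052, 0.999, 0.001], [0.999, 0.052, -0.0], [-0.0, 0.001, -1.0]]
ft_force: [-0.3, 0.0, -2.4]
grip_width: 0.0242
gripper_force: 108.9
```

The head is level and centred over the pin at (0.565, 0.054). I'll drive it down.

move_arm([
  [[0, 0, 0.1], [0, 0, 0]],
  [[0, 0, 0.1], [0, 0, 0]],
  [[0, 0, 0.1], [0, 0, 0]],
  [[0, 0, 0.1], [0, 0, 0]],
  [[0, 0, 0], [0, 0, 0]],
])

```text
time_s: 56.25
position: [0.5694, -0.0088, 0.1275]
tool_rot: [[-0.051, 0.999, 0.001], [0.999, 0.051, 0.0], [0.0, 0.001, -1.0]]
ft_force: [0.9, 0.1, -0.5]
grip_width: 0.0246
gripper_force: 109.5
```

move_arm([
  [[0, 0, 0.06], [0, 0, 0]],
  [[0, 0, 0.04], [0, 0, 0]],
  [[0, 0, 0], [0, 0, 0]],
  [[0, 0, 0], [0, 0, 0]],
])

```text
time_s: 56.65
position: [0.5692, -0.0088, 0.1227]
tool_rot: [[-0.051, 0.999, 0.0], [0.999, 0.051, -0.0], [-0.0, 0.0, -1.0]]
ft_force: [2.1, -0.5, 0.0]
grip_width: 0.0243
gripper_force: 109.5
```

move_arm([
  [[0, 0, 0.04], [0, 0, 0]],
  [[0, 0, 0.02], [0, 0, 0]],
  [[0, 0, 0], [0, 0, 0]],
])

```text
time_s: 56.95
position: [0.5694, -0.0091, 0.1215]
tool_rot: [[-0.051, 0.999, 0.002], [0.999, 0.051, -0.001], [-0.001, 0.002, -1.0]]
ft_force: [-1.8, -3.0, 15.0]
grip_width: 0.0242
gripper_force: 111.7
```

move_arm([
  [[0, 0, 0.04], [0, 0, 0]],
  [[0, 0, 0], [0, 0, 0]],
])

```text
time_s: 57.15
position: [0.5697, -0.0098, 0.1202]
tool_rot: [[-0.052, 0.999, 0.003], [0.999, 0.052, -0.002], [-0.002, 0.003, -1.0]]
ft_force: [-2.2, -6.0, 20.5]
grip_width: 0.0241
gripper_force: 112.6
```

```bash
cat > pin.py <<'E'
from h import *
o=env.observe();print(o["position"].round(4),o["ft_force"].round(1))
im=cam("wrist"); P=cloud(im); X,Y,Z=[P[...,i] for i in range(3)]
z=o["position"][2]+.031
m=(abs(X-.565)<.04)&(Y>.015)&(abs(Z-z)<.012)&(im["frame"].max(2)<90); A=P[m]
print(m.sum(),np.percentile(A,[1,50,99],axis=0).round(4),np.linalg.lstsq(np.c_[A[:,:2],np.ones(len(A))],A[:,2],rcond=None)[0].round(3))
E
python3 pin.py
```

```text
[ 0.5697 -0.0098  0.1202] [-2.2 -6.  20.5]
39184 [[0.5407 0.027  0.1514]
 [0.5656 0.0544 0.1532]
 [0.5908 0.0773 0.155 ]] [-0.002  0.031  0.152]
```

The pin has bottomed out: head underside ≈0.085 and force up to 20 N. I'll lift and check both the pin and the mallet.

move_arm([
  [[0, 0, -0.1], [0, 0, 0]],
  [[0, 0, -0.5], [0, 0, 0]],
  [[0, 0, -0.9], [0, 0, 0]],
  [[0.72, 0.204, 0], [0, 0, 0]],
  [[0.72, 0.204, 0], [0, 0, 0]],
  [[0.72, 0.204, 0], [0, 0, 0]],
  [[0.72, 0.204, 0], [0, 0, 0]],
  [[0.72, 0.204, 0], [0, 0, 0]],
  [[0.72, 0.204, 0], [0, 0, 0]],
  [[0.72, 0.204, 0], [0, 0, 0]],
  [[0.72, 0.204, 0], [0, 0, 0]],
  [[0, 0, 0], [0, 0, 0]],
  [[0, 0, 0], [0, 0, 0]],
  [[0, 0, 0], [0, 0, 0]],
])

```text
time_s: 58.6
position: [0.6354, 0.2821, 0.192]
tool_rot: [[-0.051, 0.999, -0.002], [0.999, 0.051, -0.001], [-0.001, -0.002, -1.0]]
ft_force: [0.1, -1.0, -3.1]
grip_width: 0.0238
gripper_force: 109.4
```

```bash
python3 - <<'E'
from h import *
o=env.observe();print(o["position"].round(4),o["ft_force"].round(1),o["tool_rot"].round(3))
t=cam("top"); P=cloud(t); X,Y,Z=[P[...,i] for i in range(3)]
for c,s,m in blobs(t,(0,170,90),(6,255,255),10):
    print("red",c,s[4],np.nanmedian(P[m],0).round(4))
im=cam("wrist"); P=cloud(im); X,Y,Z=[P[...,i] for i in range(3)]
z=o["position"][2]+.031
m=(abs(X-.6326)<.04)&(Y>.3)&(abs(Z-z)<.012)&(im["frame"].max(2)<90); A=P[m]
print(m.sum(),np.percentile(A,[1,50,99],axis=0).round(4),np.linalg.lstsq(np.c_[A[:,:2],np.ones(len(A))],A[:,2],rcond=None)[0].round(3))
E
```

```text
[0.6354 0.2821 0.192 ] [ 0.1 -1.  -3.1] [[-0.051  0.999 -0.002]
 [ 0.999  0.051 -0.001]
 [-0.001 -0.002 -1.   ]]
red [318.54807692 258.49038462] 104 [0.5651 0.0531 0.0859]
38272 [[0.6071 0.3192 0.2228]
 [0.632  0.3464 0.2244]
 [0.657  0.3694 0.226 ]] [-0.006  0.016  0.222]
```

The pin head now reads 0.086 m, against 0.106 m before, so it is fully down. I'll put the mallet back.

move_arm([
  [[0.02, 0.02, 0.8], [0, 0, 0]],
  [[0, 0, 0.8], [0, 0, 0]],
  [[0, 0, 0.8], [0, 0, 0]],
  [[0, 0, 0.4], [0, 0, 0]],
  [[0, 0, 0.16], [0, 0, 0]],
  [[0, 0, 0.06], [0, 0, 0]],
  [[0, 0, 0], [0, 0, 0]],
  [[0, 0, 0], [0, 0, 0]],
])

```text
time_s: 59.5
position: [0.6376, 0.2841, 0.0435]
tool_rot: [[-0.051, 0.999, 0.003], [0.999, 0.051, 0.001], [0.001, 0.003, -1.0]]
ft_force: [0.4, 0.5, -4.1]
grip_width: 0.0244
gripper_force: 109.2
```

move_arm([
  [[0, 0, 0.02], [0, 0, 0]],
  [[0, 0, 0], [0, 0, 0]],
])

```text
time_s: 59.7
position: [0.637, 0.2841, 0.0415]
tool_rot: [[-0.051, 0.999, 0.001], [0.999, 0.051, 0.0], [0.0, 0.001, -1.0]]
ft_force: [0.4, -0.1, -3.4]
grip_width: 0.0244
gripper_force: 109.2
```

move_arm([
  [[0, 0, 0.03], [0, 0, 0]],
  [[0, 0, 0.01], [0, 0, 0]],
  [[0, 0, 0], [0, 0, 0]],
  [[0, 0, 0], [0, 0, 0]],
])

```text
time_s: 60.1
position: [0.637, 0.2841, 0.0393]
tool_rot: [[-0.051, 0.999, 0.001], [0.999, 0.051, 0.0], [0.0, 0.001, -1.0]]
ft_force: [-0.6, -1.0, 2.3]
grip_width: 0.0246
gripper_force: 110.1
```

move_arm([
  [[0, 0, 0], [0, 0, 0]],
  [[0, 0, 0], [0, 0, 0]],
  [[0, 0, 0], [0, 0, 0]],
  [[0, 0, 0], [0, 0, 0]],
  [[0, 0, 0], [0, 0, 0]],
  [[0, 0, -0.3], [0, 0, 0]],
  [[0, 0, -0.8], [0, 0, 0]],
  [[0, 0, -1], [0, 0, 0]],
  [[0, 0, -1], [0, 0, 0]],
  [[0, 0, -1], [0, 0, 0]],
  [[0, -1, 0], [0, 0, 0]],
  [[0, -1, 0], [0, 0, 0]],
  [[0, -1, 0], [0, 0, 0]],
  [[-1, 0, 0], [0, 0, 0]],
  [[-1, 0, 0], [0, 0, 0]],
  [[-1, 0, 0], [0, 0, 0]],
  [[-1, 0, 0], [0, 0, 0]],
  [[-1, 0, 0], [0, 0, 0]],
  [[-1, 0, 0], [0, 0, 0]],
  [[0, 0, 0], [0, 0, 0]],
], claw=0.3)

```text
time_s: 62.1
position: [0.5027, -0.0283, 0.2449]
tool_rot: [[-0.045, 0.999, 0.002], [0.999, 0.045, -0.002], [-0.002, 0.002, -1.0]]
ft_force: [0.2, 1.4, 0.0]
grip_width: 0.0601
gripper_force: 0.0
```

```bash
python3 jaw.py; python3 - <<'E'
from h import *
t=cam("top"); P=cloud(t); X,Y,Z=[P[...,i] for i in range(3)]
k=(X>.58)&(X<.70)&(Y>.16)&(Y<.40)
m=k&(Z>.067)&(Z<.085); c,r=cv2.minEnclosingCircle(P[m][:,:2].astype(np.float32)); print("head",m.sum(),np.round(c,4),round(r,4),np.nanmedian(Z[m]).round(4))
m=k&(Z>.043)&(Z<.058)&(Y<.31); print("handle",m.sum(),cv2.minAreaRect(P[m][:,:2].astype(np.float32)),np.nanmedian(Z[m]).round(4))
for c,s,m in blobs(t,(0,170,90),(6,255,255),10): print("red",c,s[4],np.nanmedian(P[m],0).round(4))
cv2.imwrite("pics/end.png",t["frame"][:,:,::-1])
E
```

```text
[ 0.5027 -0.0283  0.2449] [0.2 1.4 0. ]
lid 282 [0.473  0.2746 0.085 ]
lid 277 [0.4713 0.2146 0.085 ]
lid 193 [0.4698 0.0448 0.085 ]
lid 250 [0.4689 0.1553 0.085 ]
lid 247 [0.4684 0.0942 0.085 ]
orange [205.2 281.8] [201 280   9   4  26] [[0.3072, -0.0001], [0.3404, 0.0699]] [0.505  0.3022 0.0725]
orange [204.2 301.3] [201 299   7   5  28] [[0.3046, 0.0623], [0.3207, 0.1339]] [0.4602 0.3046 0.0725]
orange [131.5 355.1] [129 334   6  44 137] [[0.4885, 0.0204], [0.4955, 0.0331]] [0.3336 0.4653 0.0725]
head 449 [0.6328 0.3449] 0.0278 0.0736
handle 595 ((0.6387376189231873, 0.24496719241142273), (0.02630222961306572, 0.12884053587913513), 3.057833194732666) 0.0504
red [318.55238095 258.44761905] 105 [0.5651 0.0524 0.0855]
```

View pics/end.png

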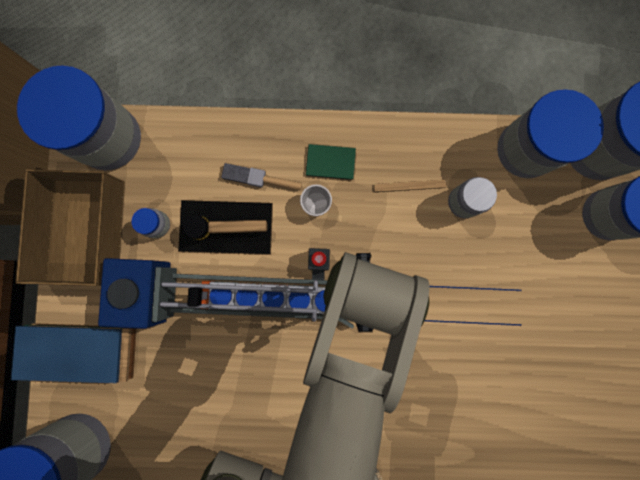

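The final top view shows the row in the cradle with the jaw against it, the mallet on its mat and the bystanders unmoved. I'll check the rear tin one last time, then hand in.

move_arm([
  [[-0.7, -0.6, 0], [0, 0, 0]],
  [[-0.7, 0, 0.5], [0, 0, 0]],
  [[0, 0, 0.5], [0, 0, 0]],
  [[0, 0, 0], [0, 0, 0]],
  [[0, 0, 0], [0, 0, 0]],
  [[0, 0, 0], [0, 0, 0]],
])

```text
time_s: 62.8
position: [0.4767, -0.0937, 0.1953]
tool_rot: [[-0.053, 0.999, 0.002], [0.999, 0.053, -0.001], [-0.001, 0.002, -1.0]]
ft_force: [0.6, -0.1, 0.4]
grip_width: 0.0599
gripper_force: 0.0
```

```bash
python3 face.py
```

```text
[ 0.4767 -0.0937  0.1953]
face 0.012 111 0.0064
face 0.03 144 0.0063
face 0.05 205 0.0067
side -1 0.0067
side 1 0.0062
yellow rows [(93, 24, array([0.4715, 0.0068, 0.0511])), (94, 19, array([0.4715, 0.0064, 0.0494])), (95, 18, array([0.4715, 0.0061, 0.0463])), (96, 22, array([0.4715, 0.0064, 0.0379])), (97, 20, array([0.4715, 0.0064, 0.0323])), (100, 20, array([0.4716, 0.0067, 0.0106])), (101, 24, array([0.4716, 0.0067, 0.0038])), (102, 23, array([ 4.716e-01,  6.400e-03, -4.000e-04])), (103, 23, array([ 0.4717,  0.0057, -0.0011])), (104, 22, array([ 0.4717,  0.005 , -0.002 ])), (105, 21, array([ 0.4717,  0.0042, -0.0019]))]
lid 283 [0.4732 0.2747 0.085 ]
lid 290 [0.4722 0.2147 0.085 ]
lid 326 [0.4705 0.0347 0.085 ]
lid 271 [0.4702 0.155  0.085 ]
lid 271 [0.4694 0.0948 0.085 ]
```

```bash
python3 -c "
from rig import env
print(env.close_job())"
```

```text
the job is handed in; nothing more can be done
None
```

I handed the job in at about 63 s: all five tins are flush in the cradle with the jaw against the row, the lock pin is fully down, and the mallet is back on its mat. Closing the jaw nudged the row out by about 1.5 mm, so I pushed the row and jaw back in together before driving the pin.

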